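# Hang and lock the door of a small control enclosure

## Task

Hang the door of the grey control enclosure that sits on the sloping assembly stand: push the loose hinge pin from the upper end down through all three hinge knuckles until its square head is fully home against the top knuckle, and let go of it. Then turn the black wing knob clockwise, as far as it goes, to lock the door. Keep the door seated on its frame and leave the contactor, terminal strip, screwdriver and meter beside the stand where they are.

Things in the scene. Friction and masses are not known exactly. Their poses are not given: they have to be found in the camera images.
- pin: Loose steel hinge pin lying on the bench, 45 g. Round shank 6.4 mm thick, 66 mm long, last 8 mm tapered to a 2.4 mm nose; black square head 14 x 14 x 28 mm lying flat on the bench (axis 7 mm up). Origin on the axis at the shoulder between shank and head; x from nose to head: nose at x = -66 mm, head x = 0 to +28 mm, head's sides at y, z = +-7 mm. Nose points to the robot, yaw within 0.5.
- hinge_mouth (a point): Centre of the open upper end of the top hinge knuckle, where the pin enters. Fixed to the enclosure, with its axes: x up the slope along the hinge axis (pin goes in towards -x), y to the hinge side, z out of the door. Knuckles: 16 mm outside, 9 mm bore, 18 mm long; enclosure's at x = -18..0 and -58..-40 mm, door's at -38..-20 mm. The axis is 11 mm above the door's face, 14 mm outside its edge.
- enclosure: Light grey steel enclosure, fixed on its back on a stand sloping 30 degrees, low end to the robot, yaw within 0.3 rad. 200 x 150 x 80 mm. Origin at the centre of its back; x up the slope (200 mm side), y to the hinge side (robot's left), z square out of the door face, leaning to the robot. Rim at z = 80 mm, with a frame edge 3 mm thick, 15 mm inwards all round under the door.
- door: Loose light grey door, 207 x 157 mm, 3 mm thick, about 0.45 kg; its folded edges reach 14 mm down over the enclosure's rim with about 1 mm of play, and it already lies seated. Origin at the centre of its underside, axes as the enclosure's; its face is at z = +3 mm. Seated: origin at z = 80 mm of the enclosure. Nothing stands on it but the hinge leaf and the wing knob.
- door_knuckle (a point): Centre of the door's own (middle) hinge knuckle, axes as the door's. With the door seated it lies on the hinge axis, 29 mm down the slope from hinge_mouth, within 1.5 mm sideways. The door's upper edge, the highest part of stand and enclosure, is 0.21 m above the bench.
- knob_grip (a point): Middle of the wing of the black wing knob on the door, on the knob's axis, 21.5 mm above the door's face; z along the axis out of the door, x along the wing (turns with the knob). Wing: a bar 44 mm long (x), 10 mm thick (y), 22 mm high (z = -12 to +10 mm here), on a boss 24 mm across. The axis is 36 mm from the door's right edge; nothing else within 60 mm.
- wing_knob (a joint): Turn of the wing knob, rad; grows clockwise seen from in front of the door (about -z of knob_grip). 0 = unlocked, wing along the slope; stop at 1.571 = locked, wing square to the slope, the hidden steel tongue behind the right-hand frame edge. Starts between 0 and 0.35. Friction about 0.06 N m, no spring.
- contactor: Dark grey contactor 75 x 45 x 68 mm, upright on the bench, origin at the centre of its underside. Pin and contactor may lie on either side of the stand. Not to be moved.
- terminal_strip: Row of grey terminal blocks on a 140 x 35 mm rail piece, 44 mm high, origin at the centre of its underside. Not to be moved.
- screwdriver: Orange-handled screwdriver 200 mm long lying along its x, 26 mm thick. Not to be moved.
- multimeter: Orange and black hand meter 150 x 78 x 45 mm, origin at the centre of its underside. Not to be moved.

How it is judged:
On the way, in this order (a step that is already met when the one before it is completed fails the run):
1. the pin is through all three knuckles with its head home on the top one, the door seated, and the pin let go (x of pin in the frame of hinge_mouth between -0.003 and 0.003 m and y of pin in the frame of hinge_mouth between -0.003 and 0.003 m and z of pin in the frame of hinge_mouth between -0.003 and 0.003 m and angle between the x axis of pin and the x axis of hinge_mouth, either way round below 0.09 rad and z of door_knuckle in the frame of hinge_mouth between -0.0025 and 0.0025 m and y of door_knuckle in the frame of hinge_mouth between -0.003 and 0.003 m and angle between the z axis of door and the z axis of enclosure, either way round below 0.03 rad and contact force between the fingers and pin below 0.1 N), for 0.2 s.
2. the wing knob is turned clockwise to its stop, the tongue behind the frame edge (value of joint wing_knob above 1.35 rad), for 0.2 s.
At the end, for the whole second after the job is handed in: Pin through all three knuckles: shoulder within 3 mm of the top knuckle's mouth and of the hinge axis, pin in line with it within 0.09 rad; door seated on the rim within 2.5 mm; wing knob turned past 1.35 rad of its 1.571 rad; pin and door at rest (x of pin in the frame of hinge_mouth between -0.003 and 0.003 m and y of pin in the frame of hinge_mouth between -0.003 and 0.003 m and z of pin in the frame of hinge_mouth between -0.003 and 0.003 m and angle between the x axis of pin and the x axis of hinge_mouth, either way round below 0.09 rad and z of door_knuckle in the frame of hinge_mouth between -0.0025 and 0.0025 m and y of door_knuckle in the frame of hinge_mouth between -0.003 and 0.003 m and angle between the z axis of door and the z axis of enclosure, either way round below 0.03 rad and value of joint wing_knob above 1.35 rad and linear speed of each of pin, door below 0.02 m/s); the robot touches nothing.
It fails at once if the contactor, terminal strip, screwdriver or meter is shifted by more than 25 mm (distance of any of contactor, terminal_strip, screwdriver, multimeter from where it was at the start of the episode above 0.025 m).
It fails at once if the door is lifted or knocked off its seat (moved more than 12 mm) (distance of door from where it was at the start of the episode above 0.012 m).
It also fails if it takes over 67 s, if anything falls off the work surface, if the arm or the gripper's body presses on something with over 40 N, if the wrist force passes 120 N, or if a joint passes its speed limit or range.

## Robot

A 6-joint arm with a two-finger parallel gripper is mounted at the origin on the work surface. World frame = base frame: x ahead of the robot, y to its left, z up, the work surface at z = 0. Lengths are in m, angles in rad, forces in N, time in s.
With the tool pointing down it reaches from about 0.35 to 0.975 m from the base axis. Payload 7.1 kg.
Tool frame: the origin (TCP) lies midway between the tips of the shut fingers; the grasp point (between the pads) lies 19 mm behind it; z points along the fingers, y is the direction in which the jaws open and shut (so a half turn about z gives the same grasp; the last joint's range is limited). The gripper opens to 88 mm and grips with 3 to 60 N. Pads are 20 mm wide; open, the fingers measure 115 mm over their backs; the gripper's body (75 mm by 178 mm) begins 61 mm behind the grasp point.
Start: joints at [-1.206, 0.423, 1.63, -0, 1.089, -0.019], TCP at [0.234, -0.58, 0.201] pointing down, gripper open.
Joint ranges: [-3, 3], [-0.9, 2.11], [0.09, 2.58], [-1.31, 4.45], [0.11, 2.69], [-2.54, 2.54]. Speed limits (rad/s): [2.39, 2.39, 3.01, 3.14, 3.14, 3.14].

## Interface

Orientations are given as a rotation vector (axis times angle).
In Python, from rig import env, vision gives the robot as it stands.
- The arm moves only by the shell command python3 -m creep 'ROWS'. ROWS is JSON, a list that holds one entry, the list of rows, each a list of 5 numbers: the finger opening in cm, from 0 to 8.78, then the shift along the tool's x, y, z in cm, then the turn about the tool's z in degrees. In form: [[[jaw, dx, dy, dz, turn], ...]]. A call has 1 to 8 rows; each row shifts and turns the commanded pose from where the row before left it, along the tool's axes as they then stand; what a row does not reach is not made up. A row lasts 1/12 s, in which the tool goes at most 41.7 mm and 7.16 degrees, less where a joint would pass 70% of its speed; a pose out of reach is approached as far as the arm can. A call is refused whole if a number of a shift passes 4.17 or a number of a turn 7.16, either way. A call with a gripper value outside its range is refused whole. The fingers move at their own pace and stop on an object; the grip force is fixed at half the most. Time passes only in rows, so rows that do not move let the fingers close. It gives the time, the measured TCP pose, the force and the opening at its end, in the units of the state.
- env.observe(): the state, without advancing time (a new reading comes with each control period).
- vision.get_image(name): name is "scene" or "top"; returns (picture, depth): 384x512x3 uint8, red, green, blue; 384x512 float32, m along the optical axis (not along the pixel's ray), 0 where there is no reading.
- vision.camera_params(name): a dict with "mtx" (3x3 intrinsics, pixels), "cam_to_world" (4x4, takes a point from camera to world coordinates). Camera axes: x right, y down, z forward; pixel columns grow to the right and rows downward; lengths in m; the calibration is good to about 2 mm. A picture is of the moment at which its call begins. camera_params takes no time and is no camera call.
- env.job_done(): hands the job in, once; it reports no verdict.
The state is a dict: "clock": time; "qpos": joint angles; "qd": joint speeds; "tau": joint torques, N m; "ee_pos": TCP position; "eef_rot": TCP orientation; "contact_force": force on the tool from outside, world axes, zero at the start; "wrist_torque": the same for the moment, N m; "gripper_width": finger opening in m.
Only numpy, scipy, OpenCV 4.12 (cv2) and the standard library are available. Lean on these libraries where they do the work, as an engineer would, in place of code of your own. Each camera call takes 0.05 s, during which the arm holds its last target.

## Working session

There is one attempt and no reset: what is moved stays moved. The work goes in short steps, Python scripts to look and compute and a shell command to move; the robot and the scene stay as the last step left them, time stands still between calls to the robot, and variables do not carry over. Pictures are saved under pics/ and viewed, and the job is handed in when it is done.

```bash
ls; mkdir -p pics; python3 - <<'E'
from rig import env, vision
import cv2,numpy as np
print(env.observe())
for n in("scene","top"):
    im,d=vision.get_image(n); cv2.imwrite(f"pics/{n}0.png",im[:,:,::-1]); np.save(f"pics/{n}0.npy",d)
    p=vision.camera_params(n);print(n,np.round(p["mtx"],1).tolist(),np.round(p["cam_to_world"],3).tolist())
E
```

```text
pics
{'clock': 0.0, 'qpos': array([-1.20601948e+00,  4.23835178e-01,  1.63068860e+00,  3.61478275e-06,
        1.08863330e+00, -1.89918137e-02]), 'qd': array([ 1.12120155e-03, -5.02296891e-04, -1.68568168e-04, -9.26315107e-05,
       -5.18081795e-04,  2.45943220e-03]), 'tau': array([ 7.22600325e-04, -5.44613349e+01, -2.73672652e+01,  6.42961822e-02,
        2.26618617e-02, -1.27658282e-04]), 'ee_pos': array([ 0.23382553, -0.57896243,  0.20000583]), 'eef_rot': array([-3.08242093e+00, -5.98833330e-01,  4.17592231e-04]), 'contact_force': array([0.30890253, 0.9620496 , 0.45054752]), 'wrist_torque': array([-0.00867222,  0.02061618, -0.05193525]), 'gripper_width': 0.0874713074637343}
scene [[413.7, 0.0, 252.8], [0.0, 413.7, 190.4], [0.0, 0.0, 1.0]] [[-0.785, 0.464, -0.41, 1.055], [0.62, 0.591, -0.517, 0.566], [0.002, -0.66, -0.751, 1.006], [0.0, 0.0, 0.0, 1.0]]
top [[371.7, 0.0, 252.3], [0.0, 371.7, 192.2], [0.0, 0.0, 1.0]] [[-0.014, -0.992, 0.128, 0.416], [-1.0, 0.017, 0.02, -0.035], [-0.022, -0.128, -0.992, 1.309], [0.0, 0.0, 0.0, 1.0]]
```

View pics/scene0.png

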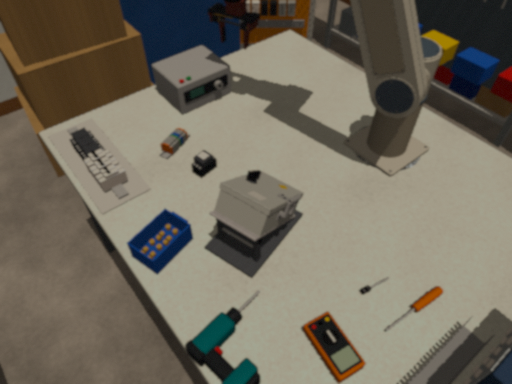

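View pics/top0.png

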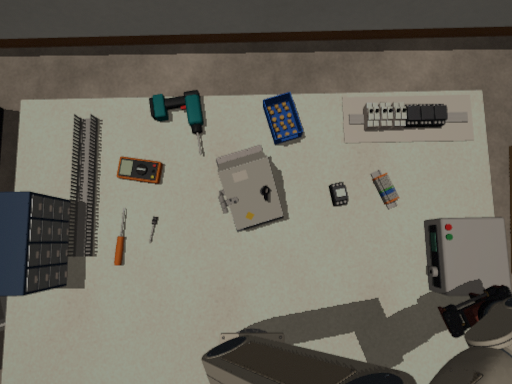

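```bash
python3 - <<'E'
import cv2
im=cv2.imread("pics/top0.png")
cv2.imwrite("pics/c1.png",cv2.resize(im[140:240,200:300],None,fx=6,fy=6,interpolation=cv2.INTER_CUBIC))
cv2.imwrite("pics/c2.png",cv2.resize(im[205:255,130:180],None,fx=12,fy=12,interpolation=cv2.INTER_CUBIC))
im=cv2.imread("pics/scene0.png")
cv2.imwrite("pics/c3.png",cv2.resize(im[160:280,200:320],None,fx=5,fy=5,interpolation=cv2.INTER_CUBIC))
E
```

```text
(no output)
```

View pics/c1.png

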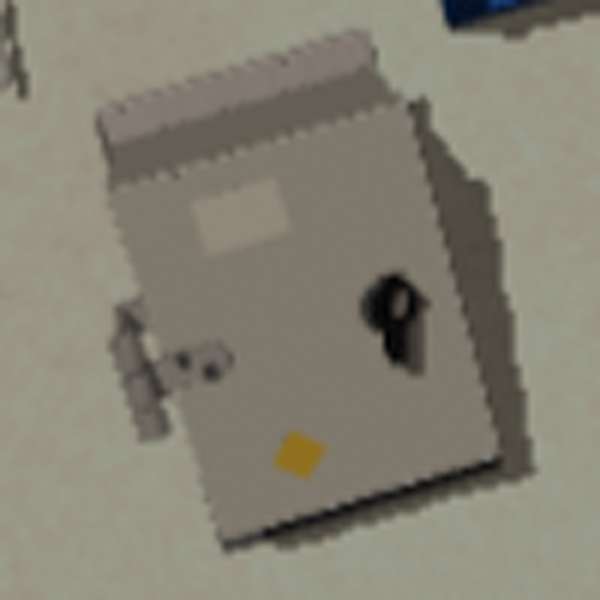

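View pics/c2.png

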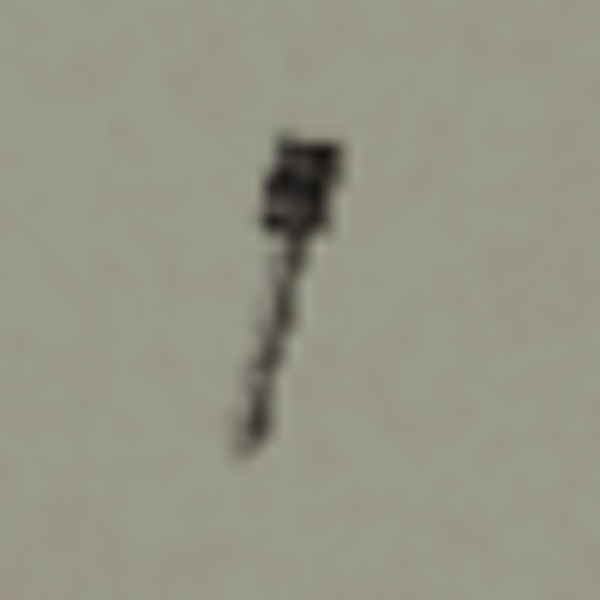

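View pics/c3.png

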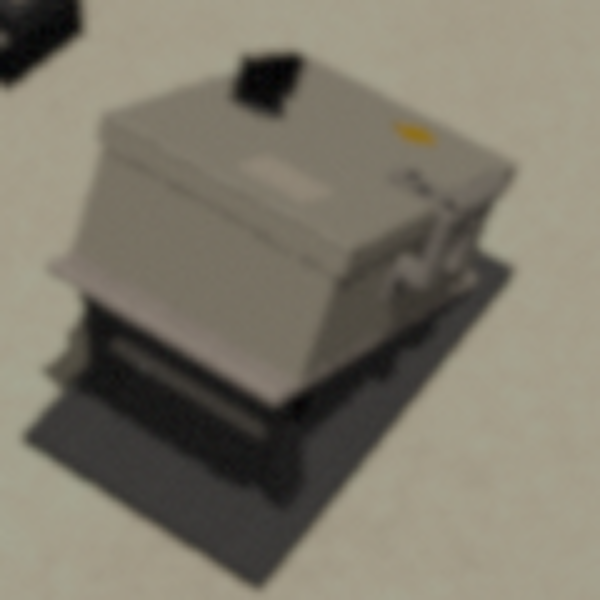

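```bash
cat >h.py <<'E'
import numpy as np, cv2
from scipy.optimize import least_squares
from scipy.spatial.transform import Rotation as R
from rig import env, vision
P={n:vision.camera_params(n) for n in("scene","top")}
def proj(n,X):
    M=np.linalg.inv(P[n]["cam_to_world"]); X=np.atleast_2d(X)@M[:3,:3].T+M[:3,3]
    u=X@P[n]["mtx"].T; return u[:,:2]/u[:,2:]
def ray(n,uv):
    T=P[n]["cam_to_world"]; d=T[:3,:3]@np.linalg.inv(P[n]["mtx"])@[uv[0],uv[1],1]; return T[:3,3],d
def atz(n,uv,z):
    o,d=ray(n,uv); return o+d*(z-o[2])/d[2]
def Renc(yaw): return R.from_euler('ZY',[yaw,-np.pi/6]).as_matrix()
E
python3 - <<'E'
from h import *
c1=lambda x,y:(200+x/6-.42,140+y/6-.42); c3=lambda x,y:(200+x/5-.4,160+y/5-.4)
L=np.array([[.1035,.0785,0],[.1035,-.0785,0],[-.1035,-.0785,0],[-.1035,.0785,0]])
t=np.array([c1(110,185),c1(412,103),c1(497,462),c1(228,545)])
s=np.array([c3(342,250),c3(103,118),c3(300,58),c3(515,168)])
def f(p,w=(1,1)):
    X=L@Renc(p[3]).T+p[:3]
    return np.r_[w[0]*(proj("top",X)-t).ravel(),w[1]*(proj("scene",X)-s).ravel()]
for w in((1,1),(1,0.0),(0,1)):
    r=least_squares(f,[.45,0,.15,.2],args=(w,)); print(w,np.round(r.x,4),"upz",r.x[2]+.1035*.5,np.round(r.fun,1))
c2=lambda x,y:(130+x/12-.46,205+y/12-.46)
for q in((320,148),(295,235),(242,452)): print(atz("top",c2(*q),.007))
d=np.load("pics/top0.npy")
print(d[228,140],d[140+350//6,200+300//6])
E
```

```text
(1, 1) [ 0.5587 -0.0111  0.1488  0.2661] upz 0.20055756698463928 [ 0.7  0.9  0.   0.3  0.7 -0.7 -0.8 -1.1  0.8  0.7 -0.2 -0.7 -0.3 -0.6
  0.4  0.5]
(1, 0.0) [ 0.5564 -0.011   0.1632  0.266 ] upz 0.21499740421113062 [ 0.1  0.8  0.1  0.   0.9 -0.3 -1.1 -0.5  0.  -0.   0.  -0.   0.  -0.
  0.  -0. ]
(0, 1) [ 0.5512 -0.0208  0.1349  0.2642] upz 0.18660540790066502 [ 0.   0.   0.   0.   0.   0.   0.   0.   0.4  0.4  0.3 -0.6 -0.4 -0.3
 -0.3  0.6]
[0.50192585 0.33040914 0.007     ]
[0.47655234 0.33728062 0.007     ]
[0.41374983 0.35153703 0.007     ]
1.3073248 1.1605744
```

```bash
python3 - <<'E'
from h import *
c1=lambda x,y:(200+x/6-.42,140+y/6-.42); c3=lambda x,y:(200+x/5-.4,160+y/5-.4)
t=np.array([c1(110,185),c1(412,103),c1(497,462),c1(228,545)])
s=np.array([c3(342,250),c3(103,118),c3(300,58),c3(515,168)])
def cloud(n,poly,rows=None):
    d=np.load(f"pics/{n}0.npy"); m=np.zeros(d.shape,np.uint8); cv2.fillPoly(m,[np.round(poly).astype(int)],1)
    v,u=np.nonzero((m>0)&(d>0)); z=d[v,u]; K=P[n]["mtx"]
    X=np.c_[(u-K[0,2])/K[0,0]*z,(v-K[1,2])/K[1,1]*z,z]; T=P[n]["cam_to_world"]; return X@T[:3,:3].T+T[:3,3]
for n,poly in(("top",t),("scene",s)):
    c=poly.mean(0); X=cloud(n,c+(poly-c)*.85)
    # plane with known normal
    nrm=Renc(.2656)[:,2]; h=X@nrm; med=np.median(h); 
    k=abs(h-med)<.006; X=X[k]; A=np.c_[X[:,:2],np.ones(len(X))]; co=np.linalg.lstsq(A,X[:,2],rcond=None)[0]
    print(n,len(X),"slope",np.degrees(np.arctan(np.hypot(co[0],co[1]))),"yaw",np.arctan2(co[1],co[0]),"h",med,h[k].std(), "expected",np.array([.5565,-.011,.158])@nrm)
    b=cloud(n,np.array([[120,280],[200,280],[200,300],[120,300]]) if n=="top" else np.array([[320,230],[360,230],[360,270],[320,270]]))
    print("bench z",np.median(b[:,2]))
L=np.array([[.1035,.0785,0],[.1035,-.0785,0],[-.1035,-.0785,0],[-.1035,.0785,0]])
for nn,w in(("top",(1,0)),("scene",(0,1))):
    def f(p):
        X=L@Renc(.2656).T+[p[0],p[1],.158]
        return np.r_[w[0]*(proj("top",X)-t).ravel(),w[1]*(proj("scene",X)-s).ravel()]
    r=least_squares(f,[.55,0]); print(nn,r.x)
E
```

```text
top 2233 slope 30.007302557839346 yaw 0.2828571975798828 h -0.12871238188656872 0.0020935696477448625 expected -0.1302175149653443
bench z 0.002010876919476434
scene 1147 slope 29.94900731637642 yaw 0.289276572782438 h -0.13350282227778165 0.0011977112641059849 expected -0.1302175149653443
bench z -0.0015352795761649496
top [ 0.55711537 -0.01088502]
scene [ 0.56417417 -0.0054637 ]
```

```bash
cat >>h.py <<'E'
def overlay(n,img,p,box,f,out,xm=None,pts=()):
    x0,y0,x1,y1=box
    o=cv2.resize(img[y0:y1,x0:x1],None,fx=f,fy=f,interpolation=cv2.INTER_CUBIC)
    Rm=Renc(p[3]); W=lambda l:np.array(l)@Rm.T+p[:3]
    S=lambda X:np.round(((proj(n,X)-[x0,y0])+.5)*f).astype(int)
    L=[[.1035,.0785,0],[.1035,-.0785,0],[-.1035,-.0785,0],[-.1035,.0785,0]]
    cv2.polylines(o,[S(W(L))],True,(0,0,255),1)
    if xm is not None:
        for a,b in((-.018,0),(-.038,-.02),(-.058,-.04)):
            for s in(.008,-.008):
                cv2.polylines(o,[S(W([[xm+a,.0925+s,.011],[xm+b,.0925+s,.011]]))],False,(0,255,0),1)
        for a in(-.018,0,-.038,-.02,-.058,-.04): cv2.polylines(o,[S(W([[xm+a,.0845,.011],[xm+a,.1005,.011]]))],False,(0,255,0),1)
        kb=[[0,-.0425,0.0215]]
    for q in pts: cv2.circle(o,tuple(S(np.array(q))[0]),3,(255,0,255),1)
    cv2.imwrite(out,o)
E
python3 - <<'E'
from h import *
p=[.557,-.011,.158,.275]
overlay("top",cv2.imread("pics/top0.png"),p,(200,140,300,240),6,"pics/o1.png",xm=.028)
overlay("scene",cv2.imread("pics/scene0.png"),[.5645,-.0055,.158,.275],(200,160,320,280),5,"pics/o2.png",xm=.028)
E
```

```text
(no output)
```

View pics/o1.png

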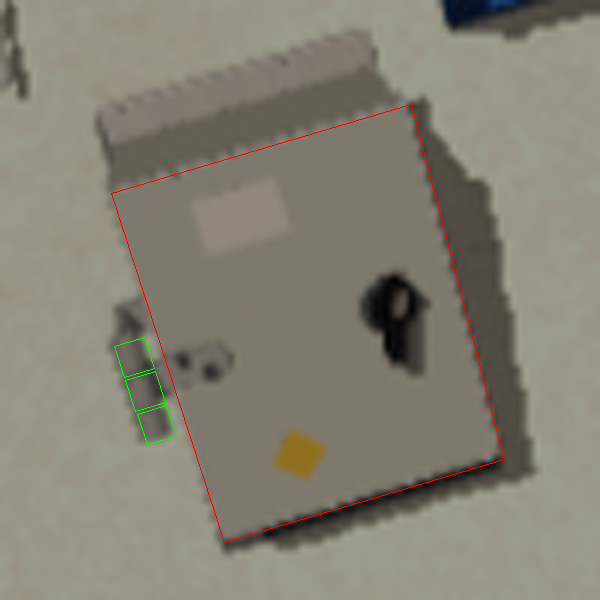

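View pics/o2.png

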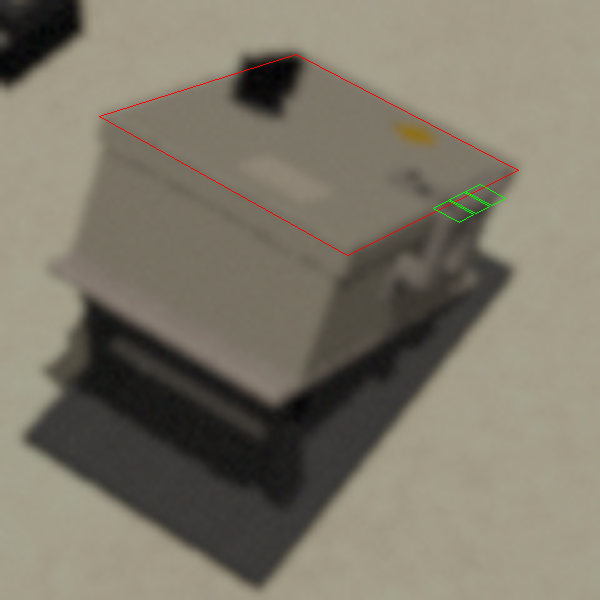

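```bash
python3 - <<'E'
import cv2
im=cv2.imread("pics/scene0.png")
o=cv2.resize(im[185:225,270:310],None,fx=15,fy=15,interpolation=cv2.INTER_CUBIC)
cv2.imwrite("pics/c4.png",cv2.convertScaleAbs(o,alpha=1.5,beta=-40))
im=cv2.imread("pics/top0.png")
o=cv2.resize(im[180:220,210:250],None,fx=15,fy=15,interpolation=cv2.INTER_CUBIC)
cv2.imwrite("pics/c5.png",cv2.convertScaleAbs(o,alpha=1.5,beta=-40))
E
```

```text
(no output)
```

View pics/c4.png

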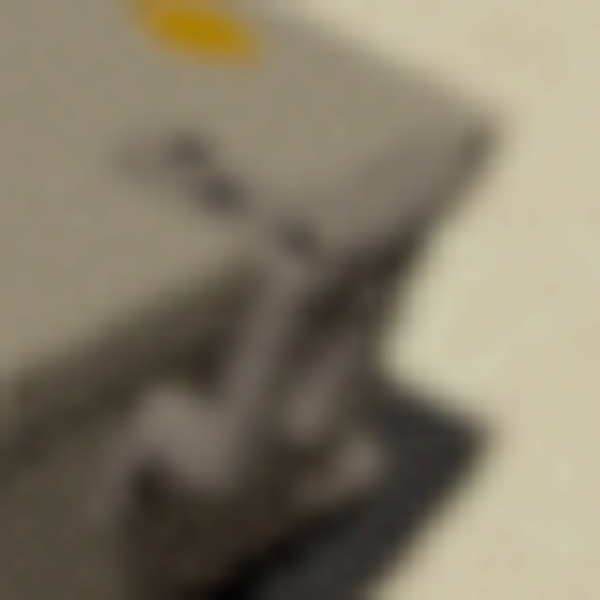

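View pics/c5.png

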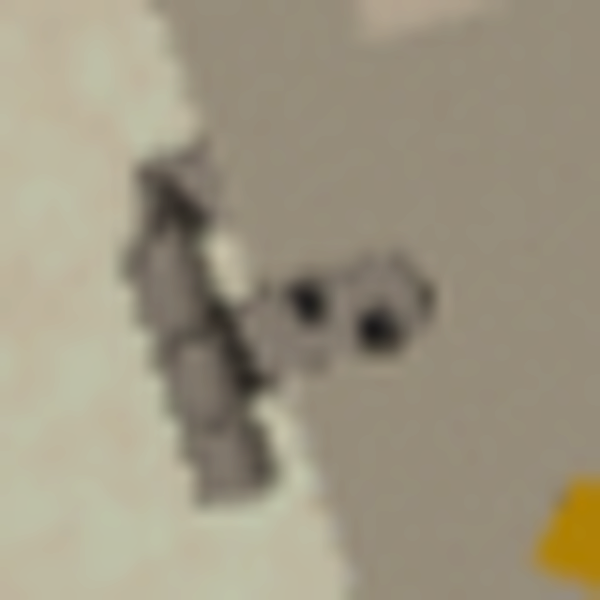

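```bash
python3 - <<'E'
from h import *
p=np.array([.557,-.011,.158]);Rm=Renc(.275)
xm=.0315
M=p+Rm@[xm,.0925,.011]; print("mouth",M,proj("top",M),proj("scene",M), proj("scene",M+[.007,.0055,0]))
o1,d1=ray("top",(220.7,195.3));o2,d2=ray("scene",(289.5,200.2))
s=np.linalg.lstsq(np.c_[d1,-d2],o2-o1,rcond=None)[0];a=o1+d1*s[0];b=o2+d2*s[1];print(a,b,Rm.T@(a-p))
# at model height
for z in (M[2],): print(atz("top",(220.7,195.3),z),atz("scene",(289.5,200.2),z))
# bench cross-check: same object in both: screwdriver/pin nose
E
```

```text
mouth [0.55284334 0.08393857 0.18327628] [[220.66799804 195.41509424]] [[288.77185042 200.07882143]] [[288.15672577 202.64758555]]
[0.55318715 0.08383166 0.1833501 ] [0.5516668  0.08544876 0.18333564] [0.03179833 0.09230374 0.010913  ]
[0.55319616 0.08383947 0.18327628] [0.55163048 0.08541407 0.18327628]
```

```bash
python3 -m creep '[[[8.78,1.2,-1.56,-3,0],[8.78,1.2,-1.56,-3,0],[8.78,1.2,-1.56,-3,0],[8.78,2.4,-3.1,-1,0],[8.78,2.4,-3.1,0,0],[8.78,2.4,-3.1,0,0],[8.78,2.4,-3.1,0,0],[8.78,2.4,-3.1,0,0]]]'
python3 -m creep '[[[8.78,2.4,-3.1,0,0],[8.78,2.4,-3.1,0,0],[8.78,2.4,-3.1,0,0],[8.78,2.4,-3.1,0,0],[8.78,2.4,-3.1,0,0],[8.78,2.4,-3.1,0,0],[8.78,2.4,-3.1,0,0],[8.78,2.4,-3.1,0,0]]]'
```

```text
clock: 0.77
ee_pos: [0.303, -0.3321, 0.3006]
eef_rot: [-3.084, -0.598, 0.0]
contact_force: [-0.2, -0.2, 0.4]
gripper_width: 0.0879
clock: 1.43
ee_pos: [0.3881, -0.0302, 0.3008]
eef_rot: [3.084, 0.599, 0.0]
contact_force: [0.9, -1.0, -0.0]
gripper_width: 0.0877
```

```bash
python3 -m creep '[[[8.78,2.4,-3.1,0,0],[8.78,2.4,-3.1,0,0],[8.78,2.4,-3.1,0,0],[8.78,2.4,-3.1,0,0],[8.78,2.4,-3.1,0,0],[8.78,2.4,-3.1,0,0],[8.78,2.4,-3.1,0,0],[8.78,2.4,-3.1,0,0]]]'
python3 -m creep '[[[8.78,0,0,0,-7.1],[8.78,0,0,0,-7.1],[8.78,0,0,0,-7.1],[8.78,0,0,0,-7.1],[8.78,0,0,0,-7.1],[8.78,0,0,0,-7.1],[8.78,0,0,0,-7.1],[8.78,0,0,0,-7.1]]]'
python3 -m creep '[[[8.78,0,0,1,-7.1],[8.78,0,0,1,-7.1],[8.78,0,0,1,-7.1],[8.78,0,0,1,-7.1],[8.78,0,0,1,-7.1],[8.78,0,0,1,-7.1],[8.78,0,0,1,-7.1],[8.78,0,0,1,-7.1]]]'
python3 -m creep '[[[8.78,0,0,1,-7.1],[8.78,0,0,1,-7.1],[8.78,0,0,1,-7.1],[8.78,0,0,1,-7.1],[8.78,0,0,1,-2.5],[8.78,0,0,0,0],[8.78,0,0,0,0],[8.78,0,0,0,0]]]'
cat >>h.py <<'E'
def st():
    s=env.observe(); T=R.from_rotvec(s["eef_rot"]).as_matrix(); return s,T,np.arctan2(T[1,0],T[0,0])
def need(target,yaw=None,grasp_back=0.0):
    s,T,y=st(); d=T.T@(np.array(target)-s["ee_pos"])*100
    out=[np.round(d,2).tolist(),"yaw",round(y,4)]
    if yaw is not None: out+=["turn deg",round(-np.degrees((yaw-y+np.pi)%(2*np.pi)-np.pi),2)]
    print(*out)
E
python3 -c "
from h import *
need([.4919,.3329,.0035],2.906);s=env.observe();print(s['ee_pos'],s['qpos'],s['clock'])"
```

```text
clock: 2.1
ee_pos: [0.4733, 0.2718, 0.3004]
eef_rot: [3.084, 0.6, -0.001]
contact_force: [0.8, -0.6, 0.3]
gripper_width: 0.0877
clock: 2.77
ee_pos: [0.4732, 0.2696, 0.3004]
eef_rot: [-2.421, -2.001, 0.001]
contact_force: [-0.5, -0.1, -0.1]
gripper_width: 0.088
clock: 3.43
ee_pos: [0.4732, 0.2696, 0.22]
eef_rot: [-1.178, -2.912, 0.001]
contact_force: [-0.2, -0.3, 0.1]
gripper_width: 0.0878
clock: 4.1
ee_pos: [0.4736, 0.2698, 0.1711]
eef_rot: [0.372, 3.119, 0.0]
contact_force: [0.2, -0.9, -0.4]
gripper_width: 0.0876
[-0.29, 6.56, 16.76] yaw 2.9042 turn deg -0.11
[0.47363367 0.26981769 0.17110625] [ 4.95992253e-01  3.44772275e-01  1.83152045e+00 -2.20567077e-06
  9.65102853e-01 -8.37368896e-01] 4.1
```

```bash
python3 -m creep '[[[8.78,-0.15,3.3,1,0],[8.78,-0.14,3.26,2,0],[8.78,0,0,3,0],[8.78,0,0,3,0],[8.78,0,0,2,0],[8.78,0,0,0,0],[8.78,0,0,0,0]]]'
python3 - <<'E'
from h import *
need([.4919,.3329,.0035],2.906)
for n in("top","scene"):
    im,_=vision.get_image(n); u=proj(n,[.4763,.3366,.007])[0].astype(int); print(u)
    pts=[[.4763+a*.972,.3366-a*.235,.007] for a in(-.066,0,.028)]
    overlay(n,im[:,:,::-1],[.557,-.011,.158,.275],(u[0]-30,u[1]-30,u[0]+30,u[1]+30),10,f"pics/p1{n}.png",pts=pts)
a=cv2.imread("pics/p1top.png");b=cv2.imread("pics/p1scene.png");cv2.imwrite("pics/p1.png",cv2.resize(np.hstack([a,b]),None,fx=.66,fy=.66))
E
```

```text
clock: 4.68
ee_pos: [0.4914, 0.3327, 0.0607]
eef_rot: [-0.371, -3.119, 0.001]
contact_force: [1.0, -0.3, 0.6]
gripper_width: 0.0877
[-0.05, 0.04, 5.72] yaw 2.9051 turn deg -0.05
[154 224]
[368 285]
```

View pics/p1.png

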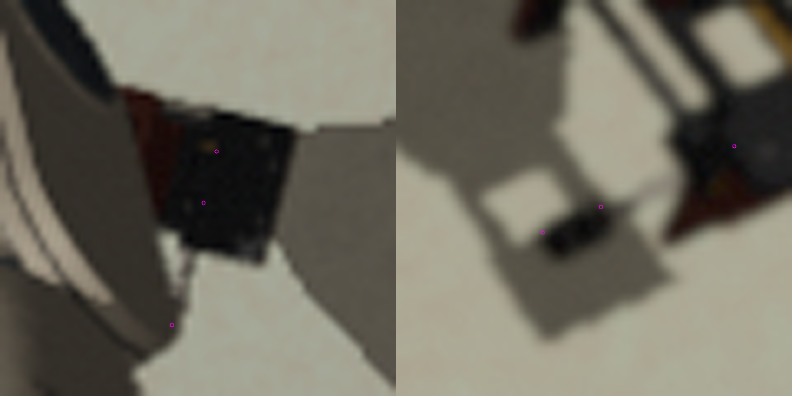

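```bash
python3 - <<'E'
from h import *
im=cv2.imread("pics/scene0.png"); cv2.imwrite("pics/c6.png",cv2.resize(im[265:305,350:400],None,fx=14,fy=14,interpolation=cv2.INTER_CUBIC))
E
```

```text
(no output)
```

View pics/c6.png

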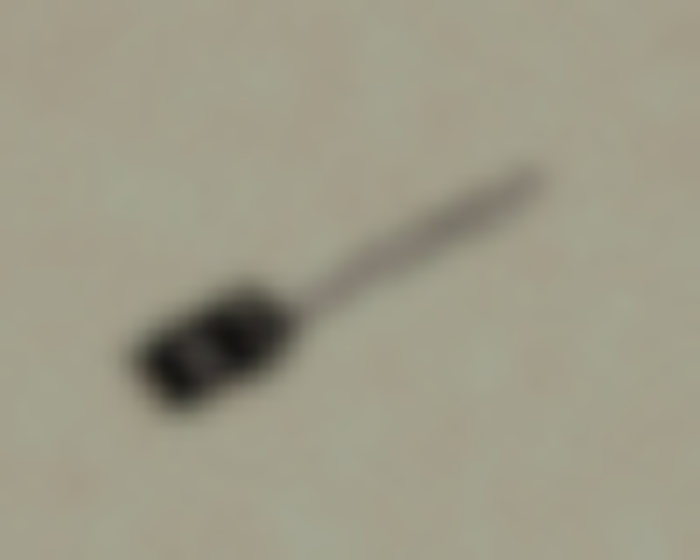

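```bash
python3 - <<'E'
from h import *
for q in((152,375),(285,315),(545,172)): print(atz("scene",(350+q[0]/14-.46,265+q[1]/14-.46),.007))
# gripper check: known TCP in both views
s=env.observe(); print(s['ee_pos'],proj("top",s['ee_pos']),proj("scene",s['ee_pos']))
E
```

```text
[0.50567568 0.33424637 0.007     ]
[0.47627185 0.34143849 0.007     ]
[0.41305544 0.35217731 0.007     ]
[0.49279526 0.33348237 0.06254004] [[150.66813588 218.57451758]] [[367.86894076 277.93874037]]
```

```bash
python3 -c "
from h import *
need([.492,.335,.0035],2.9216)"; python3 -m creep '[[[8.78,0,0.2,2,-0.8],[8.78,0,0,2,0],[8.78,0,0,1,0],[8.78,0,0,0.5,0],[8.78,0,0,0.2,0],[8.78,0,0,0,0],[8.78,0,0,0,0]]]'; python3 -c "
from h import *
need([.492,.335,.0035],2.9216)"
```

```text
[0.12, 0.12, 5.9] yaw 2.9052 turn deg -0.94
clock: 5.37
ee_pos: [0.4927, 0.3351, 0.0048]
eef_rot: [0.348, 3.121, 0.001]
contact_force: [0.9, 0.4, 0.8]
gripper_width: 0.0876
[0.07, -0.03, 0.13] yaw 2.9196 turn deg -0.12
```

```bash
python3 -m creep '[[[6,0,0,0.1,0],[4,0,0,0,0],[2,0,0,0,0],[1,0,0,0,0],[0.5,0,0,0,0],[0.5,0,0,0,0],[0.5,0,0,0,0],[0.5,0,0,0,0]]]'
```

```text
clock: 6.03
ee_pos: [0.4921, 0.3348, 0.0028]
eef_rot: [-0.348, -3.122, 0.0]
contact_force: [-0.6, -0.1, -0.7]
gripper_width: 0.0378
```

```bash
python3 -m creep '[[[0.5,0,0,0,0],[0.5,0,0,0,0],[0.5,0,0,0,0],[0.5,0,0,0,0],[0.5,0,0,0,0],[0.5,0,0,0,0]]]'
```

```text
clock: 6.53
ee_pos: [0.4921, 0.3348, 0.0028]
eef_rot: [0.348, 3.122, -0.0]
contact_force: [-0.1, 0.6, 0.0]
gripper_width: 0.0052
```

```bash
python3 - <<'E'
from h import *
for n in("top","scene"):
    im,_=vision.get_image(n); u=proj(n,[.4763,.3366,.007])[0].astype(int); print(u)
    overlay(n,im[:,:,::-1],[.557,-.011,.158,.275],(u[0]-30,u[1]-30,u[0]+30,u[1]+30),10,f"pics/p1{n}.png",pts=[env.observe()['ee_pos']])
a=cv2.imread("pics/p1top.png");b=cv2.imread("pics/p1scene.png");cv2.imwrite("pics/p2.png",cv2.resize(np.hstack([a,b]),None,fx=.66,fy=.66))
E
```

```text
[154 224]
[368 285]
```

View pics/p2.png

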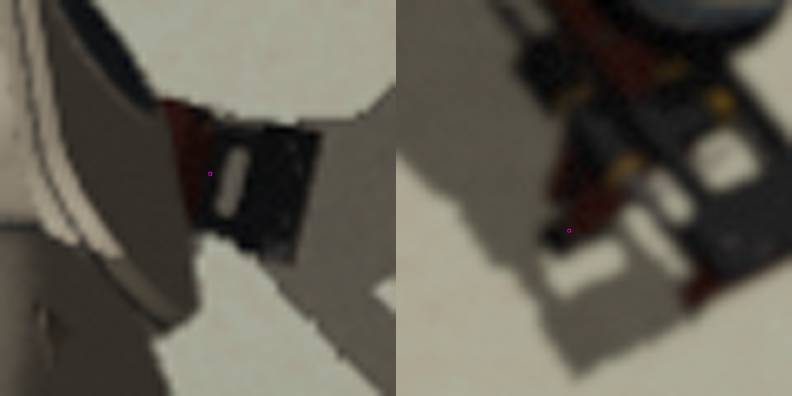

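```bash
python3 -m creep '[[[2,0,0,0,0],[3,0,0,0,0],[4,0,0,-1,0],[8.78,0,0,-3,0],[8.78,0,0,-4,0],[8.78,0,0,-4,0],[8.78,-4,0,-4,0],[8.78,-4,0,0,0]]]'
python3 - <<'E'
from h import *
for n in("top","scene"):
    im,_=vision.get_image(n); u=proj(n,[.4763,.3366,.007])[0].astype(int); print(u)
    overlay(n,im[:,:,::-1],[.557,-.011,.158,.275],(u[0]-30,u[1]-30,u[0]+30,u[1]+30),10,f"pics/p1{n}.png",pts=[])
a=cv2.imread("pics/p1top.png");b=cv2.imread("pics/p1scene.png");cv2.imwrite("pics/p3.png",cv2.resize(np.hstack([a,b]),None,fx=.66,fy=.66))
E
```

```text
clock: 7.3
ee_pos: [0.5618, 0.3221, 0.1606]
eef_rot: [0.342, 3.115, 0.009]
contact_force: [2.5, 0.5, -0.1]
gripper_width: 0.0548
[154 224]
[368 285]
```

View pics/p3.png

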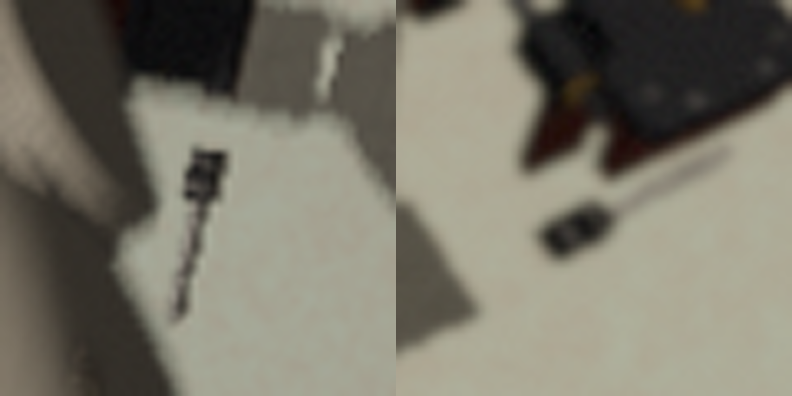

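```bash
python3 - <<'E'
from h import *
print(env.observe()['clock'],env.observe()['gripper_width'])
im,_=vision.get_image("top");cv2.imwrite("pics/top3.png",im[:,:,::-1]);im2,_=vision.get_image("scene");cv2.imwrite("pics/scene3.png",im2[:,:,::-1])
a=cv2.resize(im[205:255,130:180,::-1],(600,600),interpolation=cv2.INTER_CUBIC)
cv2.imwrite("pics/c7.png",a)
cv2.imwrite("pics/c8.png",cv2.resize(im2[265:305,350:400,::-1],None,fx=14,fy=14,interpolation=cv2.INTER_CUBIC))
E
```

```text
7.4 0.06291217177239095
```

View pics/c7.png

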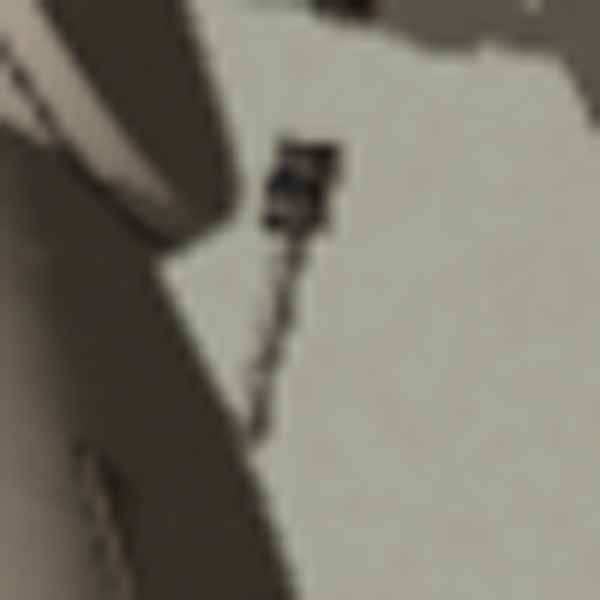

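View pics/c8.png

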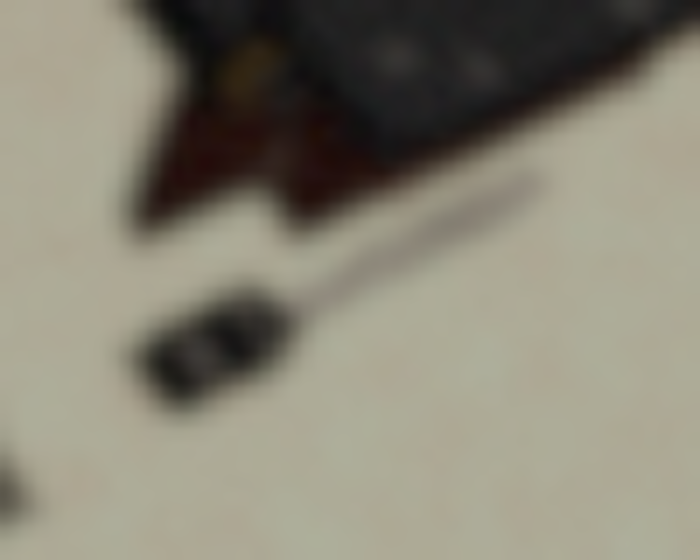

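```bash
python3 - <<'E'
from h import *
s,T,y=st(); w=s['gripper_width']/2;e=s['ee_pos']
pts=[e,e+T[:,1]*w,e-T[:,1]*w,e+T[:,1]*(w+.0135),e-T[:,1]*(w+.0135)]
print(e,[proj("scene",q)[0].round(1).tolist() for q in pts])
im=cv2.imread("pics/scene3.png");overlay("scene",im,[.557,-.011,.158,.275],(310,190,430,310),6,"pics/c9.png",pts=pts)
im=cv2.imread("pics/top3.png");overlay("top",im,[.557,-.011,.158,.275],(100,160,200,260),6,"pics/c10.png",pts=pts)
E
```

```text
[0.56025389 0.31901138 0.15285626] [[352.0, 270.2], [360.9, 282.4], [343.6, 258.5], [364.3, 287.2], [340.4, 254.2]]
```

View pics/c9.png

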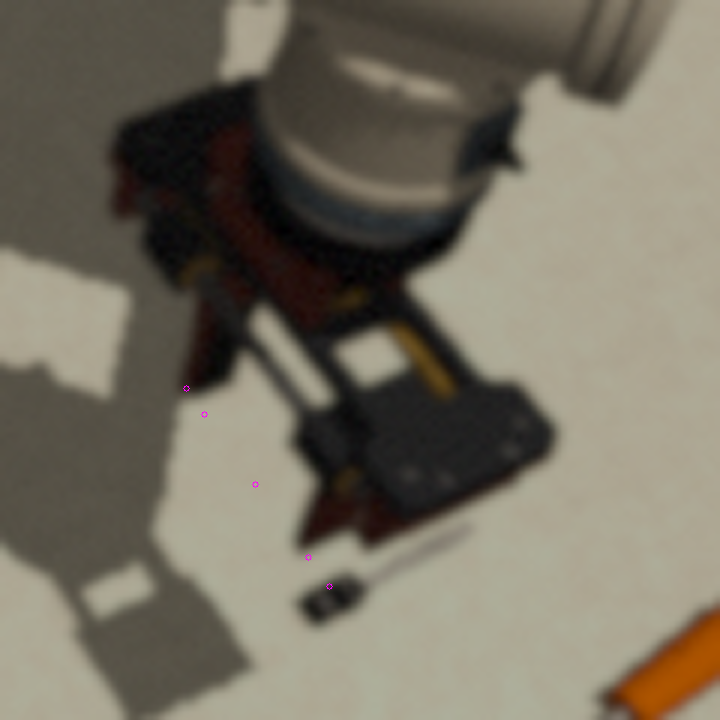

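View pics/c10.png

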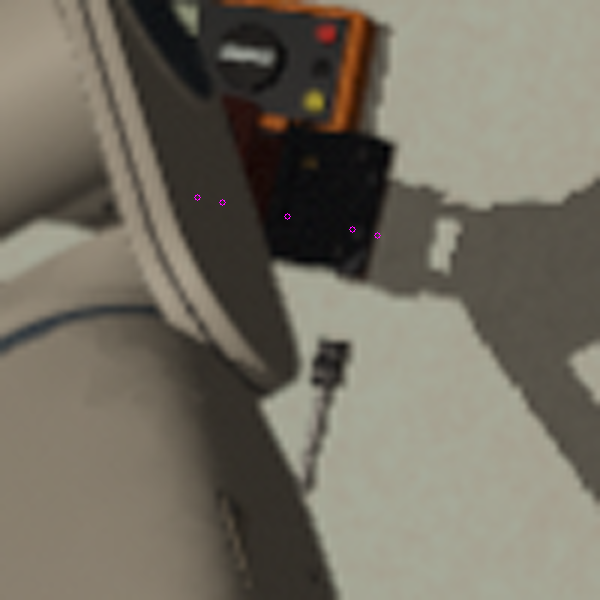

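```bash
python3 -m creep '[[[4,0,0,0,0],[4,0,0,0,0],[4,0,0,0,0],[4,0,0,0,0],[4,0,0,0,0],[4,0,0,0,0],[4,0,0,0,0],[4,0,0,0,0]]]'
python3 - <<'E'
from h import *
s,T,y=st(); w=s['gripper_width']/2;e=s['ee_pos']
pts=[e,e+T[:,1]*w,e-T[:,1]*w,e+T[:,1]*(w+.0135),e-T[:,1]*(w+.0135)]
print(e,s['eef_rot'],2*w)
im,_=vision.get_image("scene");overlay("scene",im[:,:,::-1],[.557,-.011,.158,.275],(320,210,400,290),9,"pics/c11.png",pts=pts)
im,_=vision.get_image("top");overlay("top",im[:,:,::-1],[.557,-.011,.158,.275],(100,160,200,260),6,"pics/c12.png",pts=pts)
E
```

```text
clock: 8.17
ee_pos: [0.5598, 0.3196, 0.1522]
eef_rot: [-0.348, -3.122, 0.0]
contact_force: [0.5, 0.4, 0.1]
gripper_width: 0.0397
[0.55978026 0.31955358 0.15223843] [-3.47533819e-01 -3.12228701e+00  4.92489846e-06] 0.039728902313176884
```

View pics/c11.png

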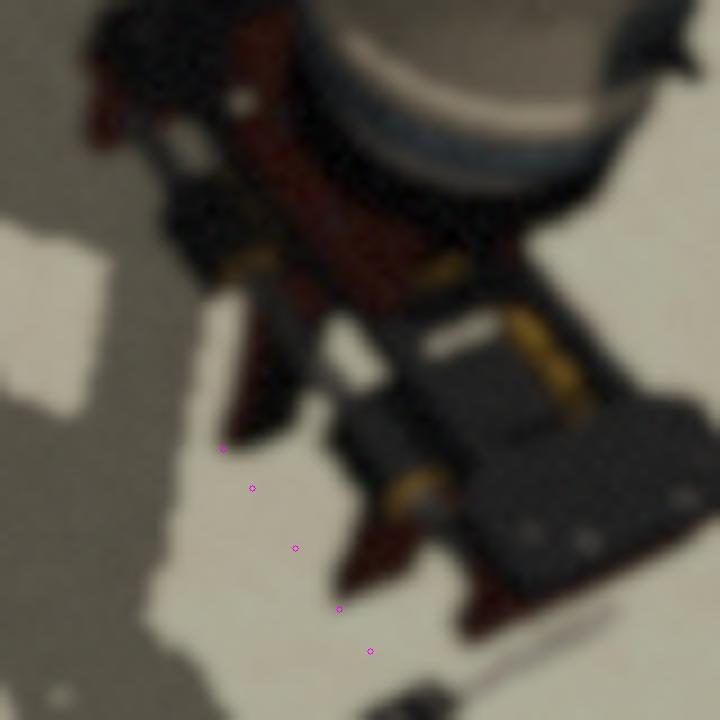

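View pics/c12.png

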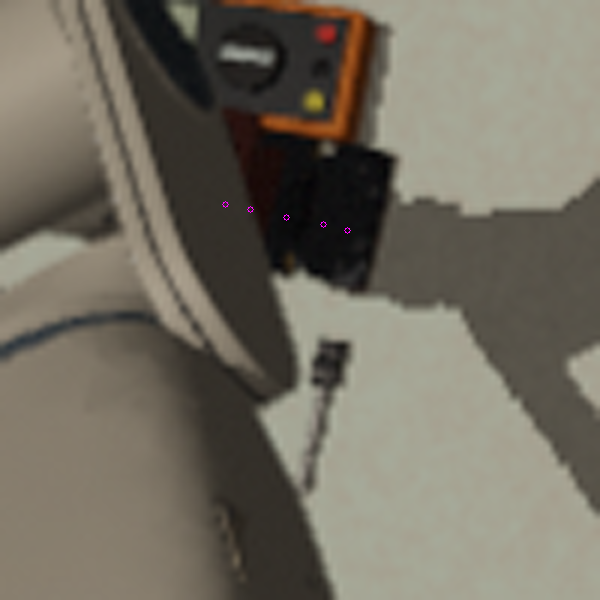

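```bash
python3 -m creep '[[[0,0,0,0,0],[0,0,0,0,0],[0,0,0,0,0],[0,0,0,0,0],[0,0,0,0,0],[0,0,0,0,0],[0,0,0,0,0],[0,0,0,0,0]]]'
python3 - <<'E'
from h import *
s,T,y=st(); w=s['gripper_width']/2;e=s['ee_pos']
pts=[e+T@np.array([a,b,0]) for a in(-.01,.01) for b in(-.0135,0,.0135)]
print(e,s['eef_rot'],2*w)
im,d=vision.get_image("scene");overlay("scene",im[:,:,::-1],[.557,-.011,.158,.275],(320,210,400,290),9,"pics/c11.png",pts=pts);np.save("pics/sd.npy",d)
E
```

```text
clock: 8.93
ee_pos: [0.5598, 0.3195, 0.1522]
eef_rot: [-0.348, -3.122, 0.0]
contact_force: [-0.8, 1.1, 0.7]
gripper_width: 0.0004
[0.55982752 0.31948237 0.1522066 ] [-3.47712003e-01 -3.12222390e+00  4.66212675e-05] 0.00035435830205504085
```

View pics/c11.png

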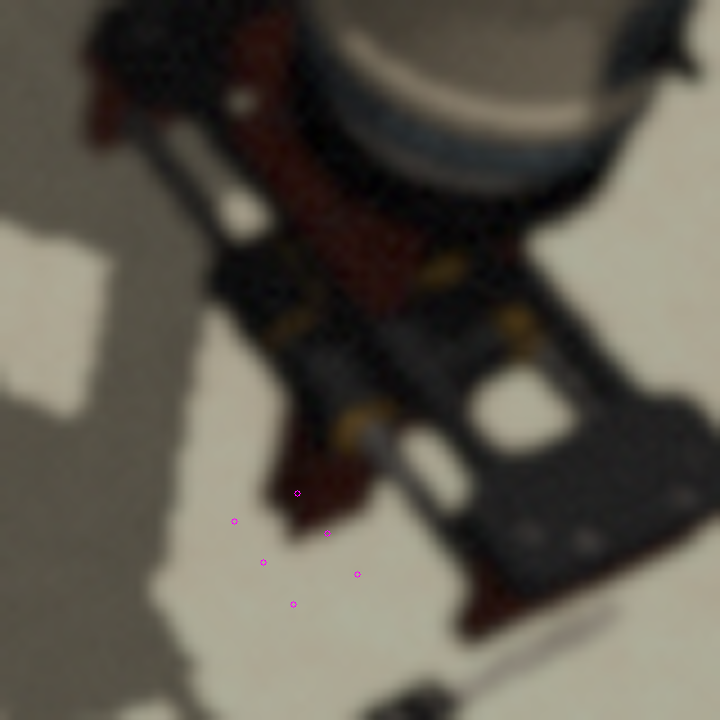

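```bash
python3 - <<'E'
from h import *
d=np.load("pics/sd.npy");T=P["scene"]["cam_to_world"]
for v in range(262,271):
    row=[]
    for u in range(348,362,2):
        o,r=ray("scene",(u,v)); X=o+r*d[v,u]; row.append("(%.3f %.3f %.3f)"%tuple(X))
    print(v,*row)
print(d[285,365:370])
E
```

```text
262 (0.459 0.249 -0.004) (0.569 0.312 0.189) (0.570 0.317 0.197) (0.572 0.323 0.207) (0.574 0.328 0.215) (0.568 0.330 0.210) (0.560 0.330 0.203)
263 (0.464 0.252 0.000) (0.569 0.313 0.186) (0.571 0.318 0.194) (0.573 0.324 0.205) (0.572 0.328 0.208) (0.564 0.329 0.202) (0.557 0.330 0.196)
264 (0.569 0.309 0.176) (0.572 0.315 0.188) (0.571 0.319 0.191) (0.575 0.326 0.204) (0.569 0.328 0.201) (0.563 0.329 0.197) (0.557 0.331 0.192)
265 (0.569 0.310 0.173) (0.571 0.316 0.183) (1.055 0.566 1.006) (0.573 0.326 0.199) (0.568 0.328 0.195) (0.562 0.329 0.191) (0.555 0.330 0.185)
266 (0.470 0.258 -0.002) (0.571 0.316 0.179) (0.572 0.321 0.187) (0.573 0.326 0.194) (0.568 0.328 0.192) (0.559 0.329 0.182) (0.554 0.331 0.180)
267 (0.473 0.261 -0.001) (0.568 0.316 0.171) (0.572 0.322 0.183) (0.571 0.327 0.189) (0.566 0.328 0.185) (0.558 0.329 0.178) (0.445 0.281 -0.003)
268 (0.472 0.261 -0.006) (0.472 0.267 0.002) (0.573 0.324 0.183) (0.571 0.327 0.184) (0.564 0.328 0.179) (0.453 0.280 -0.000) (0.448 0.283 -0.001)
269 (0.478 0.266 0.001) (0.473 0.268 -0.001) (0.572 0.324 0.177) (0.571 0.328 0.182) (0.460 0.279 -0.001) (0.455 0.282 -0.000) (0.450 0.285 -0.002)
270 (0.481 0.268 0.002) (0.474 0.270 -0.003) (0.573 0.325 0.176) (0.465 0.277 -0.003) (0.461 0.281 -0.002) (0.458 0.285 0.000) (0.453 0.288 -0.001)
[1.1173896 1.1183236 1.0981745 1.1043788 1.1176033]
```

```bash
python3 -m creep '[[[5,4,0,0,0],[5,3,0,3,0],[5,0,0,3,0],[5,0,0,3,0],[5,0,0,2,0],[5,0,0,0,0],[5,0,0,0,0],[5,0,0,0,0]]]'; python3 -c "
from h import *
need([.492,.335,-.0145],2.9216)"
```

```text
clock: 9.65
ee_pos: [0.4929, 0.3353, 0.0439]
eef_rot: [0.348, 3.121, 0.002]
contact_force: [-0.2, -0.2, 0.2]
gripper_width: 0.0488
[0.09, -0.05, 5.84] yaw 2.9197 turn deg -0.11
```

```bash
python3 -m creep '[[[5,0,0,2,0],[5,0,0,2,0],[5,0,0,0.5,0],[5,0,0,0.4,0],[5,0,0,0.4,0],[5,0,0,0.2,0],[5,0,0,0,0],[5,0,0,0,0]]]'; python3 -m creep '[[[5,0,0,0.2,0],[5,0,0,0,0]]]';python3 -c "
from h import *
s=env.observe();print(s['ee_pos'],s['contact_force'],s['tau'])"
```

```text
clock: 10.32
ee_pos: [0.4925, 0.335, -0.0116]
eef_rot: [0.348, 3.122, 0.001]
contact_force: [0.2, 0.1, -0.3]
gripper_width: 0.0501
clock: 10.48
ee_pos: [0.4922, 0.3349, -0.014]
eef_rot: [0.348, 3.122, 0.0]
contact_force: [0.1, 0.2, 0.6]
gripper_width: 0.0501
[ 0.4922033   0.33486743 -0.01404668] [0.07393175 0.22030401 0.57869593] [-7.26020327e-03 -5.85753644e+01 -1.67170787e+01  2.63799186e-02
  2.91985911e-03  4.72341253e-04]
```

```bash
for i in 1 2 3; do python3 -m creep '[[[5,0,0,0.1,0],[5,0,0,0,0]]]' | egrep "ee_pos|force"; done
```

```text
ee_pos: [0.492, 0.3348, -0.0153]
contact_force: [0.3, -0.1, 0.2]
ee_pos: [0.492, 0.3347, -0.0164]
contact_force: [0.4, 0.3, -0.1]
ee_pos: [0.492, 0.3347, -0.0174]
contact_force: [0.4, -0.4, -0.1]
```

```bash
python3 -m creep '[[[3,0,0,-0.1,0],[2,0,0,0,0],[1.6,0,0,0,0],[0.5,0,0,0,0],[0.5,0,0,0,0],[0.5,0,0,0,0],[0.5,0,0,0,0],[0.5,0,0,0,0]]]'; python3 -m creep '[[[0.5,0,0,0,0],[0.5,0,0,0,0]]]'
```

```text
clock: 11.65
ee_pos: [0.4921, 0.3348, -0.0162]
eef_rot: [0.348, 3.122, 0.0]
contact_force: [-0.0, 0.8, 0.7]
gripper_width: 0.0138
clock: 11.82
ee_pos: [0.4921, 0.3348, -0.0162]
eef_rot: [0.348, 3.122, 0.0]
contact_force: [0.1, 0.1, -0.4]
gripper_width: 0.0141
```

```bash
python3 -m creep '[[[0.5,0,0,-0.5,0],[0.5,0,0,-2,0],[0.5,0,0,-3.5,0],[0.5,0,0,-3.5,-7.1],[0.5,0,0,-3.5,-7.1],[0.5,0,0,-4,-7.1],[0.5,0,0,-4,-7.1],[0.5,0,0,-3.5,0]]]'; python3 -m creep '[[[0.5,0,0,-1.5,0],[0.5,0,0,0,0]]]';python3 -c "
from h import *
need([.651,.1121,.24],3.4166)"
```

```text
clock: 12.48
ee_pos: [0.492, 0.3347, 0.2319]
eef_rot: [-0.439, 3.109, 0.001]
contact_force: [0.6, 1.1, -0.5]
gripper_width: 0.0135
clock: 12.65
ee_pos: [0.4941, 0.3361, 0.2489]
eef_rot: [-0.428, 3.105, 0.006]
contact_force: [0.6, 0.3, -0.2]
gripper_width: 0.0137
[-9.05, -25.81, 0.9] yaw -2.8678 turn deg -0.07
```

```bash
python3 -m creep '[[[0.5,-1.13,-3.2,0,0],[0.5,-1.13,-3.2,0,0],[0.5,-1.13,-3.2,0,0],[0.5,-1.13,-3.2,0,0],[0.5,-1.13,-3.2,0,0],[0.5,-1.13,-3.2,0,0],[0.5,-1.13,-3.2,0,0],[0.5,-1.13,-3.2,0,0]]]'; python3 -m creep '[[[0.5,0,0,3,0],[0.5,0,0,1,0],[0.5,0,0,0,0],[0.5,0,0,0,0],[0.5,0,0,0,0]]]'; cat >look.py <<'E'
import sys
from h import *
tag=sys.argv[1]; s,T,y=st(); e=s['ee_pos']; 
g=lambda x:e+T@np.array([x,0,-.0232])
pts=[e,g(.016),g(.082),g(-.012),[.5527,.0844,.1833]]
for n in("top","scene"):
    im,d=vision.get_image(n); u=proj(n,np.array(pts[-1])+[.03,0,0])[0].round().astype(int); b=(u[0]-30,u[1]-30,u[0]+30,u[1]+30)
    cv2.imwrite(f"pics/{n}_{tag}.png",im[:,:,::-1]); np.save(f"pics/{n}_{tag}.npy",d)
    overlay(n,im[:,:,::-1],[.557,-.011,.158,.275],b,13,f"pics/l_{n}.png",xm=.0315,pts=pts); print(n,b)
a=cv2.imread("pics/l_top.png");b=cv2.imread("pics/l_scene.png");cv2.imwrite(f"pics/look_{tag}.png",cv2.resize(np.hstack([a,b]),(800,400),interpolation=cv2.INTER_AREA))
print(s['clock'],e,y)
E
python3 look.py a
```

```text
clock: 13.32
ee_pos: [0.648, 0.1111, 0.2418]
eef_rot: [0.428, -3.109, -0.0]
contact_force: [-0.2, 0.9, 0.0]
gripper_width: 0.0139
clock: 13.73
ee_pos: [0.648, 0.1138, 0.2041]
eef_rot: [0.431, -3.112, -0.0]
contact_force: [0.2, -1.1, -0.1]
gripper_width: 0.0135
top (np.int64(190), np.int64(156), np.int64(250), np.int64(216))
scene (np.int64(250), np.int64(176), np.int64(310), np.int64(236))
13.7333 [0.64801309 0.11377096 0.20411581] -2.8664204433980647
```

View pics/look_a.png

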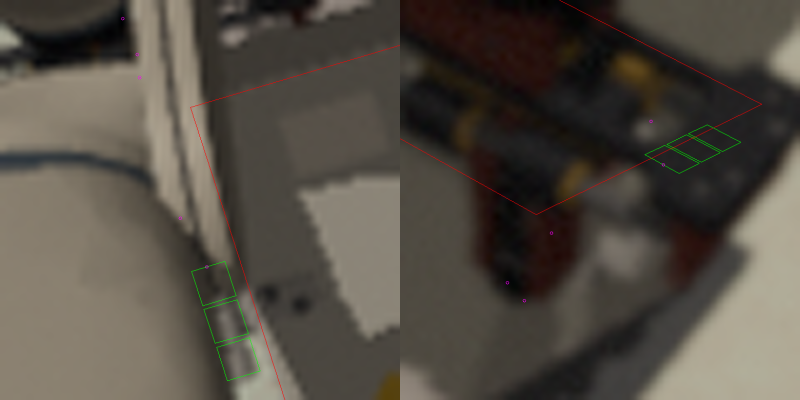

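```bash
cat >>h.py <<'E'
M0=np.array([.5527,.0844,.1833]); YAW=.275
hh=np.array([np.cos(YAW),np.sin(YAW),0]); uu=Renc(YAW)[:,0]; nn=Renc(YAW)[:,2]; zz=np.array([0,0,1.])
def tcp_from_nose(N,L=.082,th=0.0,dz=.0232):  # nose tip, grip dist, pin tilt
    return N+L*(np.cos(th)*hh+np.sin(th)*zz)-dz*zz
E
python3 -c "
from h import *
N=M0-.002*nn
need(tcp_from_nose(N+.02*hh),3.4166)"
```

```text
[-0.27, -0.22, 4.66] yaw -2.8664 turn deg 0.01
```

```bash
python3 - <<'E'
from h import *
p=np.array([.557,-.011,.158]); Rm=Renc(YAW); out=-Rm[:,1]
W=p+Rm@[.02,-.075,-.043]; print("W",W,"out",out)
G=W+out*(.082+.025); tcp=G-[0,0,.0232]; print(tcp)
need([.648,.1138,.25]); need([tcp[0],tcp[1],.25],1.846)
E
```

```text
W [ 0.61472786 -0.0726403   0.13076091] out [ 2.71546937e-01 -9.62425198e-01  1.38777878e-17]
[ 0.64378338 -0.1756198   0.10756091]
[0.05, 0.02, -4.51] yaw -2.8664
[8.32, -27.72, -4.51] yaw -2.8664 turn deg 90.0
```

```bash
python3 -m creep '[[[0.5,0,0,-3,0],[0.5,0.6,-2,-1.5,0],[0.5,1.1,-3.65,0,0],[0.5,1.1,-3.65,0,0],[0.5,1.1,-3.65,0,0],[0.5,1.1,-3.65,0,0],[0.5,1.1,-3.65,0,0],[0.5,1.1,-3.65,0,0]]]'; python3 -m creep '[[[0.5,1.1,-3.8,0,0],[0.5,0,0,0,6.92],[0.5,0,0,0,6.92],[0.5,0,0,0,6.92],[0.5,0,0,0,6.92],[0.5,0,0,0,6.92],[0.5,0,0,0,6.92],[0.5,0,0,0,6.92]]]';python3 -m creep '[[[0.5,0,0,0,6.92],[0.5,0,0,0,6.92],[0.5,0,0,0,6.92],[0.5,0,0,0,6.92],[0.5,0,0,0,6.92],[0.5,0,0,0,6.92],[0.5,0,0,0,0],[0.5,0,0,0,0]]]'; python3 -c "
from h import *
need([.6438,-.1756,.1076],1.846)"
```

```text
clock: 14.5
ee_pos: [0.6439, -0.138, 0.2503]
eef_rot: [-0.43, 3.11, -0.001]
contact_force: [0.5, 0.0, -0.3]
gripper_width: 0.0141
clock: 15.17
ee_pos: [0.6438, -0.1758, 0.2501]
eef_rot: [0.893, 3.01, 0.0]
contact_force: [0.4, 0.5, -1.3]
gripper_width: 0.0135
clock: 15.83
ee_pos: [0.6437, -0.1759, 0.2497]
eef_rot: [1.89, 2.508, 0.001]
contact_force: [-0.5, 0.1, -0.0]
gripper_width: 0.014
[0.04, 0.0, 14.21] yaw 1.8497 turn deg 0.21
```

Look before descending: the pin should be visible from the top here.

```bash
cat >look2.py <<'E'
import sys
from h import *
tag=sys.argv[1]; half=int(sys.argv[2]) if len(sys.argv)>2 else 40; s,T,y=st(); e=s['ee_pos']; 
g=lambda x:e+T@np.array([x,0,-.0232])
pts=[e,g(.016),g(.082),g(-.012)]
o=[]
for n in("top","scene"):
    im,d=vision.get_image(n); u=proj(n,g(.04))[0].round().astype(int); u=np.clip(u,half,[511-half,383-half]); b=(u[0]-half,u[1]-half,u[0]+half,u[1]+half)
    cv2.imwrite(f"pics/{n}_{tag}.png",im[:,:,::-1]); np.save(f"pics/{n}_{tag}.npy",d)
    overlay(n,im[:,:,::-1],[.557,-.011,.158,.275],b,10,"pics/tmp.png",xm=.0315,pts=pts); print(n,[int(q) for q in b]); o.append(cv2.resize(cv2.imread("pics/tmp.png"),(400,400),interpolation=cv2.INTER_AREA))
cv2.imwrite(f"pics/look_{tag}.png",np.hstack(o))
print(s['clock'],e,y)
E
python3 look2.py b
```

```text
top [255, 122, 335, 202]
scene [172, 102, 252, 182]
15.8333 [ 0.64368374 -0.17590115  0.24969687] 1.8497489472714037
```

View pics/look_b.png

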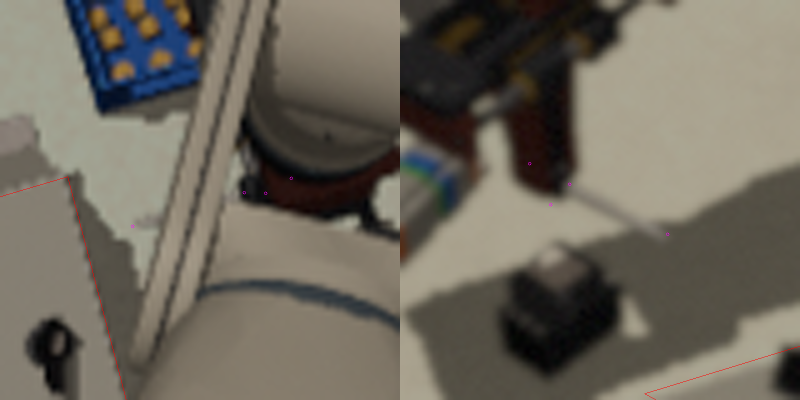

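```bash
python3 -m creep '[[[0.5,0,0,3,0.2],[0.5,0,0,3.5,0],[0.5,0,0,3.5,0],[0.5,0,0,3,0],[0.5,0,0,1.2,0],[0.5,0,0,0,0],[0.5,0,0,0,0]]]'; python3 -m creep '[[[0.5,0.8,0,0,0],[0.5,0.7,0,0,0],[0.5,0.3,0,0,0],[0.5,0,0,0,0],[0.5,0,0,0,0]]]'
```

```text
clock: 16.52
ee_pos: [0.6438, -0.1764, 0.1072]
eef_rot: [1.9, 2.502, -0.0]
contact_force: [-0.5, 1.0, -0.2]
gripper_width: 0.0136
clock: 16.93
ee_pos: [0.6389, -0.1587, 0.1078]
eef_rot: [1.899, 2.501, 0.001]
contact_force: [0.2, 0.1, -0.8]
gripper_width: 0.0135
```

```bash
for i in 1 2 3; do python3 -m creep '[[[0.5,0.2,0,0,0],[0.5,0,0,0,0]]]' | egrep "ee_pos|force"; done
```

```text
ee_pos: [0.6381, -0.1569, 0.107]
contact_force: [0.0, 0.3, -0.9]
ee_pos: [0.6373, -0.155, 0.1067]
contact_force: [-0.6, 1.7, 0.5]
ee_pos: [0.6368, -0.153, 0.1066]
contact_force: [0.6, -0.0, -1.0]
```

```bash
for i in 1 2 3; do python3 -m creep '[[[0.5,0.15,0,0,0],[0.5,0,0,0,0]]]' | egrep "ee_pos|force"; done
```

```text
ee_pos: [0.6364, -0.1516, 0.1067]
contact_force: [-0.2, -0.1, -0.8]
ee_pos: [0.636, -0.1501, 0.1067]
contact_force: [-0.6, -0.3, -0.0]
ee_pos: [0.6359, -0.1492, 0.1069]
contact_force: [1.1, -2.4, -0.1]
```

```bash
for i in 1 2 3; do python3 -m creep '[[[0.5,0.1,0,0,0],[0.5,0,0,0,0]]]' | egrep "ee_pos|force"; done
```

```text
ee_pos: [0.636, -0.1488, 0.1071]
contact_force: [1.1, -4.3, -0.5]
ee_pos: [0.636, -0.1485, 0.1073]
contact_force: [1.5, -7.4, -1.1]
ee_pos: [0.6361, -0.1483, 0.1074]
contact_force: [1.6, -9.6, -0.7]
```

```bash
python3 -m creep '[[[0.5,0.1,0,-0.35,0],[0.5,0.05,0,-0.35,0],[0.5,0,0,0,0]]]' | egrep "ee_pos|force";  python3 -m creep '[[[0.5,0.05,0,-0.35,0],[0.5,0.05,0,-0.35,0],[0.5,0,0,0,0]]]' | egrep "ee_pos|force"; python3 look2.py c 25
```

```text
ee_pos: [0.6356, -0.1464, 0.1146]
contact_force: [1.0, -7.6, -0.9]
ee_pos: [0.635, -0.1447, 0.1215]
contact_force: [2.0, -6.4, -0.7]
top [257, 149, 307, 199]
scene [199, 155, 249, 205]
18.9333 [ 0.63497443 -0.14469824  0.1214659 ] 1.8419769019793937
```

View pics/look_c.png

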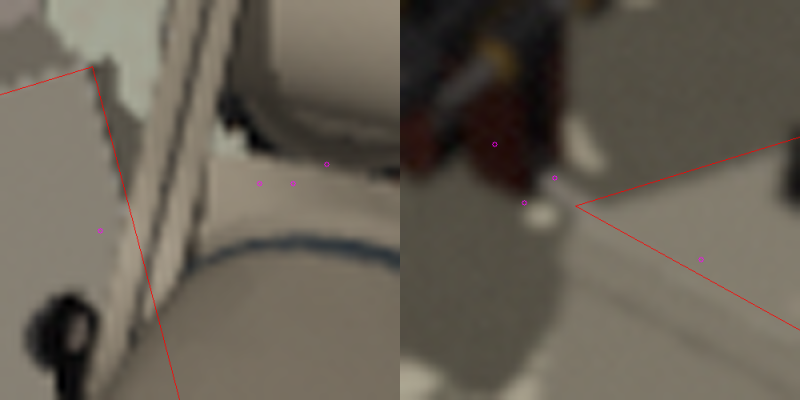

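```bash
for i in 1 2; do python3 -m creep '[[[0.5,0.12,0,-0.35,0],[0.5,0.12,0,-0.35,0],[0.5,0,0,0,0]]]' | egrep "ee_pos|force"; done; python3 -m creep '[[[0.5,-1.5,0,0,0],[0.5,-1.5,0,0,0],[0.5,-1.5,0,-2,0],[0.5,0,0,-4,0],[0.5,0,0,-4,0],[0.5,0,0,0,0],[0.5,0,0,0,0],[0.5,0,0,0,0]]]'|egrep "clock|ee_pos|force";python3 look2.py d 25
```

```text
ee_pos: [0.6342, -0.1421, 0.1284]
contact_force: [1.8, -6.5, -1.2]
ee_pos: [0.6333, -0.1393, 0.1353]
contact_force: [1.0, -4.5, -2.6]
clock: 20.2
ee_pos: [0.6446, -0.1829, 0.2341]
contact_force: [0.8, 0.6, -1.1]
top [272, 138, 322, 188]
scene [186, 120, 236, 170]
20.2 [ 0.64458128 -0.18290644  0.2341255 ] 1.8412337332352748
```

View pics/look_d.png

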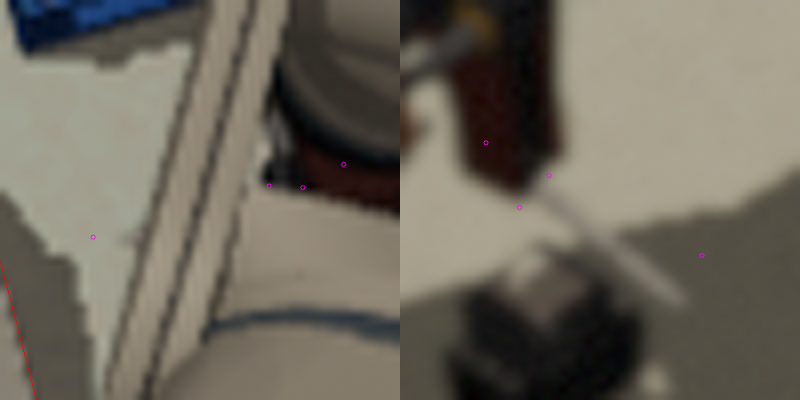

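```bash
cat >>h.py <<'E'
def tri(ut,us):
    o1,d1=ray("top",ut);o2,d2=ray("scene",us)
    s=np.linalg.lstsq(np.c_[d1,-d2],o2-o1,rcond=None)[0];a=o1+d1*s[0];b=o2+d2*s[1];return (a+b)/2,b-a
E
python3 - <<'E'
from h import *
X,g=tri((288.6-.5,167.75-.5),(221.4-.5,157.5-.5)); s,T,y=st(); l=T.T@(X-s['ee_pos']); print(X,g,l, "tilt",np.degrees(np.arctan2(l[2]+.0232,l[0])),np.hypot(l[0],l[2]+.0232))
# scene only: constrain tool y=0
o,d=ray("scene",(220.9,157)); o=T.T@(o-s['ee_pos']);d=T.T@d; q=o+d*(-o[1]/d[1]); print(q,np.degrees(np.arctan2(q[2]+.0232,q[0])),np.hypot(q[0],q[2]+.0232))
o,d=ray("scene",(186+140/8-.5,120+190/8-.5)); o=T.T@(o-s['ee_pos']);d=T.T@d; q=o+d*(-o[1]/d[1]); print("shoulder",q)
E
```

```text
[ 0.62546229 -0.11842848  0.2286013 ] [-0.00435968  0.00410223 -0.00117873] [ 0.06653881 -0.00063106  0.00428967] tilt 22.447345111649245 0.07199371916993609
[0.07108549 0.         0.00204148] 19.549253830664465 0.07543393943427783
shoulder [ 0.00987671  0.         -0.01471991]
```

```bash
python3 -m creep '[[[0.5,0,0,4,0],[0.5,0,0,4,0],[0.5,0,0,1.9,0],[0.5,1.5,0,0,0],[0.5,1.5,0,0,0],[0.5,1,0,0,0],[0.5,0,0,0,0],[0.5,0,0,0,0]]]'|egrep "clock|ee_pos|force"; for i in 1 2; do python3 -m creep '[[[0.5,0.2,0,0,0],[0.5,0,0,0,0]]]' | egrep "ee_pos|force"; done
```

```text
clock: 20.97
ee_pos: [0.6353, -0.1429, 0.1377]
contact_force: [0.0, 0.4, -0.8]
ee_pos: [0.6344, -0.1419, 0.137]
contact_force: [-0.6, -0.5, -0.4]
ee_pos: [0.6335, -0.1402, 0.1362]
contact_force: [-0.6, -0.0, 0.4]
```

```bash
for i in 1 2 3; do python3 -m creep '[[[0.5,0.1,0,0,0],[0.5,0,0,0,0]]]' | egrep "ee_pos|force"; done
```

```text
ee_pos: [0.6335, -0.1397, 0.1362]
contact_force: [0.0, -4.3, 1.0]
ee_pos: [0.6335, -0.1393, 0.1364]
contact_force: [0.8, -5.1, 0.9]
ee_pos: [0.6335, -0.139, 0.1366]
contact_force: [1.9, -8.1, 1.3]
```

```bash
for i in 1 2; do python3 -m creep '[[[0.5,0.13,0,-0.33,0],[0.5,0.13,0,-0.33,0],[0.5,0,0,0,0]]]' | egrep "ee_pos|force"; done; python3 -m creep '[[[0.5,-1.5,0,0,0],[0.5,-1.5,0,0,0],[0.5,-1.5,0,-2,0],[0.5,0,0,-4,0],[0.5,0,0,-3,0],[0.5,0,0,0,0],[0.5,0,0,0,0],[0.5,0,0,0,0]]]'|egrep "clock|ee_pos|force";python3 look2.py e 25
```

```text
ee_pos: [0.6325, -0.1357, 0.143]
contact_force: [1.9, -6.8, 0.7]
ee_pos: [0.6312, -0.1323, 0.1494]
contact_force: [0.6, -4.0, -0.6]
clock: 22.97
ee_pos: [0.6426, -0.176, 0.2381]
contact_force: [0.4, 0.1, -1.9]
top [270, 138, 320, 188]
scene [188, 120, 238, 170]
22.9667 [ 0.64258375 -0.17598471  0.2381201 ] 1.841214569699122
```

View pics/look_e.png

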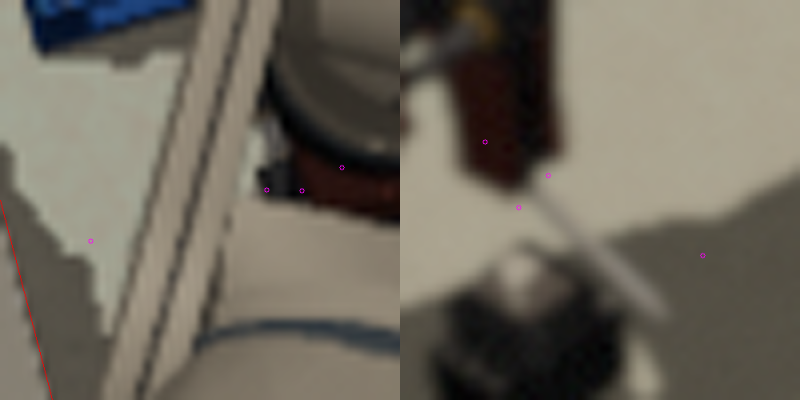

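```bash
cat >>h.py <<'E'
def onplane(us):
    s,T,y=st(); o,d=ray("scene",us); o=T.T@(o-s['ee_pos']);d=T.T@d; return o+d*(-o[1]/d[1])
E
python3 - <<'E'
from h import *
f=lambda x,y:(188+(x-400)/8-.5,120+y/8-.5)
a=onplane(f(663,315));b=onplane(f(532,185)); c=onplane(f(600,252))
print(a,b,c,np.degrees(np.arctan2(a[2]-b[2],a[0]-b[0])),np.degrees(np.arctan2(a[2]-c[2],a[0]-c[0])),np.hypot(*(a-b)[[0,2]]), np.degrees(np.arctan2(a[2]+.0232,a[0])),np.hypot(a[0],a[2]+.0232))
E
```

```text
[0.06146535 0.         0.01467228] [ 0.00681502  0.         -0.0149845 ] [0.03519348 0.         0.00016856] 28.487100521885978 28.901450561872146 0.062178638202398724 31.639574173727485 0.0721962550062307
```

```bash
python3 - <<'E'
from h import *
N=M0+.035*uu; t=N+.0615*hh+.0147*zz; print(N,t)
need([t[0],t[1],.275],3.4166)
E
```

```text
[0.58187196 0.09263083 0.2008    ] [0.64106111 0.10933097 0.2155    ]
[27.47, 7.51, -3.76] yaw 1.8416 turn deg -90.24
```

```bash
python3 -m creep '[[[0.5,0,0,-2,0],[0.5,1,0.3,-1.7,0],[0.5,3,0.82,0,0],[0.5,3.5,0.96,0,0],[0.5,3.5,0.96,0,0],[0.5,3.5,0.96,0,0],[0.5,3.5,0.96,0,0],[0.5,3.5,0.96,0,0]]]'|egrep "clock|ee_pos"; python3 -m creep '[[[0.5,3.5,0.96,0,0],[0.5,2.47,0.63,0,0],[0.5,0,0,0,-6.94],[0.5,0,0,0,-6.94],[0.5,0,0,0,-6.94],[0.5,0,0,0,-6.94],[0.5,0,0,0,-6.94],[0.5,0,0,0,-6.94]]]'|egrep "clock|ee_pos";python3 -m creep '[[[0.5,0,0,0,-6.94],[0.5,0,0,0,-6.94],[0.5,0,0,0,-6.94],[0.5,0,0,0,-6.94],[0.5,0,0,0,-6.94],[0.5,0,0,0,-6.94],[0.5,0,0,0,-6.94],[0.5,0,0,0,0]]]'|egrep "clock|ee_pos"; python3 -m creep '[[[0.5,0,0,0,0],[0.5,0,0,0,0]]]'; python3 look2.py f 30;python3 - <<'E'
from h import *
N=M0+.035*uu; t=N+.0615*hh+.0147*zz;need(t,3.4166)
E
```

```text
clock: 23.73
ee_pos: [0.6415, 0.0492, 0.2743]
clock: 24.4
ee_pos: [0.6411, 0.1094, 0.2741]
clock: 25.07
ee_pos: [0.6412, 0.1093, 0.2742]
clock: 25.23
ee_pos: [0.6415, 0.1093, 0.275]
eef_rot: [0.425, -3.111, -0.0]
contact_force: [-0.1, 0.2, -0.1]
gripper_width: 0.0136
top [181, 143, 241, 203]
scene [250, 152, 310, 212]
25.2333 [0.64152557 0.10934643 0.27504256] -2.8701788243619846
[0.06, 0.01, 6.0] yaw -2.8689 turn deg -0.13
```

View pics/look_f.png

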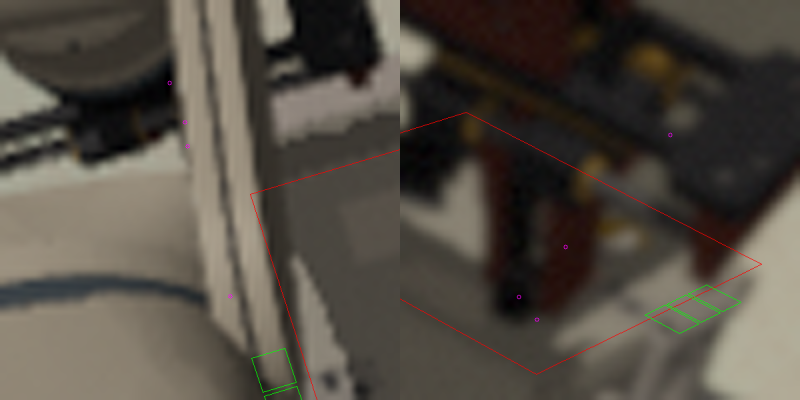

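```bash
python3 -m creep '[[[0.5,0,0,2.5,0],[0.5,0,0,2.5,0],[0.5,0,0,1,0],[0.5,0,0,0,0],[0.5,0,0,0,0],[0.5,0,0,0,0]]]'; python3 -c "
from h import *
N=M0+.035*uu; t=N+.0615*hh+.0147*zz;need(t,3.4166)"; python3 look2.py g 30
```

```text
clock: 25.83
ee_pos: [0.6428, 0.1095, 0.2173]
eef_rot: [-0.43, 3.11, 0.0]
contact_force: [0.5, -0.6, 1.0]
gripper_width: 0.0135
[0.17, 0.03, 0.18] yaw -2.8671 turn deg -0.03
top [184, 146, 244, 206]
scene [249, 169, 309, 229]
25.8333 [0.64279815 0.10951641 0.21733721] -2.867100147941165
```

View pics/look_g.png

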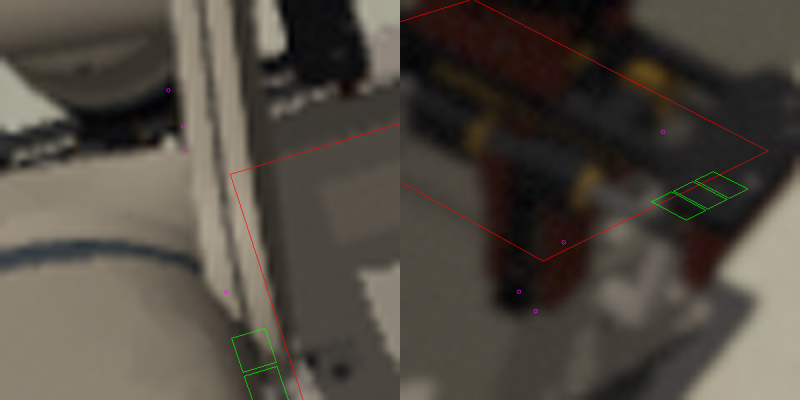

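```bash
python3 -m creep '[[[0.5,0.87,0,0.5,0],[0.5,0.87,0,0.5,0],[0.5,0.6,0,0.35,0],[0.5,0,0,0,0],[0.5,0,0,0,0],[0.5,0,0,0,0]]]'; python3 -c "
from h import *
s,T,y=st();N=s['ee_pos']+T@np.array([.0615,0,.0147]);print('nose in mouth frame',Renc(YAW).T@(N-M0)*1000)"
```

```text
clock: 26.43
ee_pos: [0.6195, 0.103, 0.2027]
eef_rot: [-0.43, 3.111, 0.0]
contact_force: [0.8, -0.0, 0.5]
gripper_width: 0.0134
nose in mouth frame [ 9.17557401 -0.23345691  0.11106341]
```

```bash
cat > ns.py <<'E'
from h import *
s,T,y=st();N=s['ee_pos']+T@np.array([.0615,0,.0147]);print('nose(mm)',(Renc(YAW).T@(N-M0)*1000).round(1),'F slope',(Renc(YAW).T@s['contact_force']).round(1),s['clock'])
E
for i in 1 2 3; do python3 -m creep '[[[0.5,0.26,0,0.15,0],[0.5,0,0,0,0],[0.5,0,0,0,0]]]'>/dev/null; python3 ns.py; done
```

```text
nose(mm) [ 5.9 -0.2 -0. ] F slope [-0.2 -0.8  0.5] 26.6833
nose(mm) [ 2.7 -0.2  0. ] F slope [-0.7 -0.  -0.1] 26.9333
nose(mm) [-0.3 -0.1 -0. ] F slope [-0.1  0.1 -1.1] 27.1833
```

```bash
for i in 1 2 3 4; do python3 -m creep '[[[0.5,0.26,0,0.15,0],[0.5,0,0,0,0],[0.5,0,0,0,0]]]'>/dev/null; python3 ns.py; done
```

```text
nose(mm) [-3.2 -0.1 -0. ] F slope [-1.1  0.6 -2.3] 27.4333
nose(mm) [-6.2 -0.  -0. ] F slope [ 0.5  1.2 -2.8] 27.6833
nose(mm) [-9.4 -0.   0. ] F slope [-0.4  0.7 -2.8] 27.9333
nose(mm) [-12.4  -0.1   0. ] F slope [ 0.3  1.1 -3.7] 28.1833
```

```bash
python3 -m creep '[[[0.5,0.21,0,0.24,0],[0.5,0,0,0,0],[0.5,0,0,0,0]]]'>/dev/null; python3 ns.py; for i in 1 2 3; do python3 -m creep '[[[0.5,0.26,0,0.15,0],[0.5,0,0,0,0],[0.5,0,0,0,0]]]'>/dev/null; python3 ns.py; done
```

```text
nose(mm) [-15.8  -0.1  -0.8] F slope [-1.5  0.9 -1.5] 28.4333
nose(mm) [-18.6  -0.2  -0.9] F slope [-1.   1.2 -1.6] 28.6833
nose(mm) [-21.5  -0.2  -0.9] F slope [-1.4  1.9 -1.4] 28.9333
nose(mm) [-24.5  -0.2  -0.9] F slope [-1.8  0.8 -1. ] 29.1833
```

```bash
for i in 1 2 3 4 5; do python3 -m creep '[[[0.5,0.26,0,0.15,0],[0.5,0,0,0,0],[0.5,0,0,0,0]]]'>/dev/null; python3 ns.py; done; python3 look2.py k 30
```

```text
nose(mm) [-27.5  -0.2  -0.9] F slope [-0.8  1.5 -2.2] 29.4333
nose(mm) [-30.5  -0.2  -0.9] F slope [-0.6  0.2 -1.5] 29.6833
nose(mm) [-33.5  -0.2  -0.9] F slope [-0.1  1.1 -1.9] 29.9333
nose(mm) [-36.5  -0.1  -0.9] F slope [-1.4 -0.3 -1.5] 30.1833
nose(mm) [-39.5  -0.2  -0.9] F slope [-0.5  0.1 -1.5] 30.4333
top [191, 169, 251, 229]
scene [262, 163, 322, 223]
30.4333 [0.57945582 0.09178225 0.17742116] -2.8667019810654786
```

View pics/look_k.png

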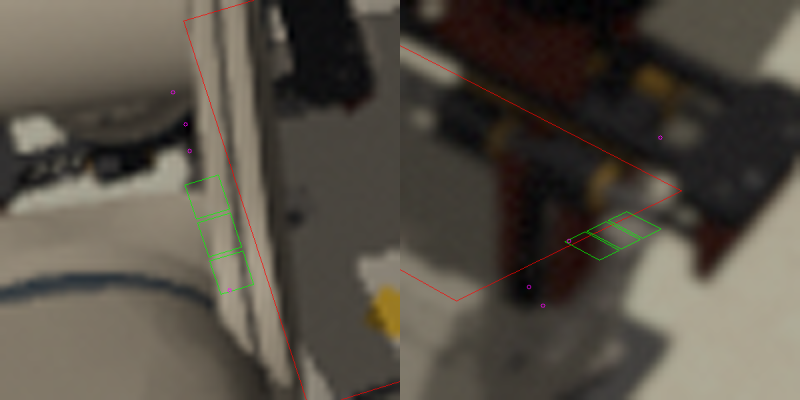

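Feels like a free insertion. Continue in small steps, watching the axial force.

```bash
for i in 1 2 3 4 5; do python3 -m creep '[[[0.5,0.26,0,0.15,0],[0.5,0,0,0,0],[0.5,0,0,0,0]]]'>/dev/null; python3 ns.py; done
```

```text
nose(mm) [-42.4  -0.1  -0.9] F slope [-0.6  0.8 -1.9] 30.7833
nose(mm) [-45.4  -0.2  -0.9] F slope [ 0.1  0.7 -1.3] 31.0333
nose(mm) [-48.5  -0.2  -0.9] F slope [-0.5 -0.2 -1.2] 31.2833
nose(mm) [-51.5  -0.1  -0.9] F slope [-0.7  0.2 -2. ] 31.5333
nose(mm) [-54.5  -0.2  -0.9] F slope [-0.9 -0.3 -1.3] 31.7833
```

```bash
for i in 1 2; do python3 -m creep '[[[0.5,0.17,0,0.1,0],[0.5,0,0,0,0],[0.5,0,0,0,0]]]'>/dev/null; python3 ns.py; done
```

```text
nose(mm) [-56.3  -0.2  -1. ] F slope [ 0.1  1.1 -1.4] 32.0333
nose(mm) [-58.3  -0.1  -1. ] F slope [-1.6 -0.1 -1.4] 32.2833
```

```bash
python3 -m creep '[[[2,0,0,0,0],[3,0,0,0,0],[3,0,0,0,0],[3,0,0,0,0]]]'; python3 -m creep '[[[3,0,0,-2,0],[3,0,0,-3,0],[3,0,0,-3,0],[3,-3,3,-2,0],[3,-3,3,-2,0],[3,-3,3,0,0],[3,-3,3,0,0],[3,0,0,0,0]]]'; python3 - <<'E'
from h import *
for n in("top","scene"):
    im,d=vision.get_image(n); cv2.imwrite(f"pics/{n}_m.png",im[:,:,::-1])
E
python3 - <<'E'
from h import *
a=cv2.imread("pics/top_m.png");b=cv2.imread("pics/scene_m.png")
overlay("top",a,[.557,-.011,.158,.275],(200,170,250,220),8,"pics/m1.png");overlay("scene",b,[.557,-.011,.158,.275],(260,175,310,225),8,"pics/m2.png")
cv2.imwrite("pics/m.png",np.hstack([cv2.imread("pics/m1.png"),cv2.imread("pics/m2.png")]))
E
```

```text
clock: 32.62
ee_pos: [0.564, 0.0873, 0.1681]
eef_rot: [0.431, -3.112, 0.0]
contact_force: [-0.4, 0.3, -0.4]
gripper_width: 0.0299
clock: 33.28
ee_pos: [0.644, 0.2317, 0.2835]
eef_rot: [-0.435, 3.109, 0.003]
contact_force: [-0.5, -1.0, -0.4]
gripper_width: 0.0299
```

View pics/m.png

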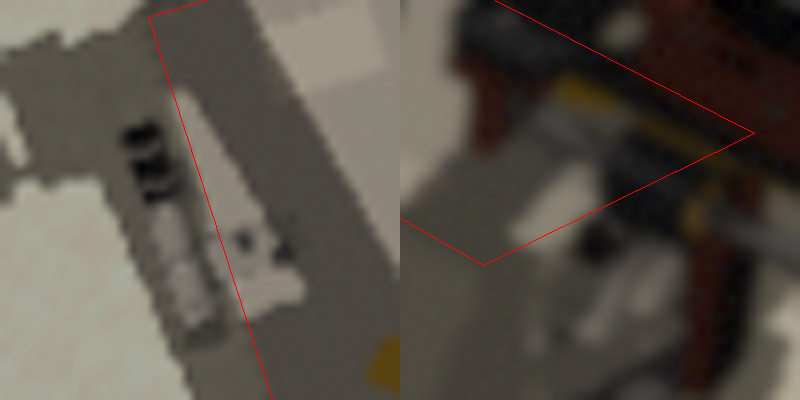

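```bash
python3 - <<'E'
from h import *
for d in(0,.004,.008,.012):
    for nn_,q in (("sh",0),("rear",.028)): print(d,nn_,((proj("top",M0+uu*(d+q))[0]-[200,170]+.5)*8).round())
E
```

```text
0 sh [168. 208.]
0 rear [147. 142.]
0.004 sh [165. 198.]
0.004 rear [144. 133.]
0.008 sh [162. 189.]
0.008 rear [140. 123.]
0.012 sh [159. 180.]
0.012 rear [137. 114.]
```

```bash
cat >>h.py <<'E'
def pushp(d): # TCP for finger contact with head rear when pin is d from home
    c=M0+uu*(.028+d); E=c+.007*nn; t=E+.010*hh; t[2]=c[2]+.003-.0195; return t
E
python3 -c "
from h import *
print(pushp(0.02));need(pushp(.02),3.4166)"
```

```text
[0.59896303 0.09745305 0.1908    ]
[7.62, -11.3, 9.2] yaw -2.8645 turn deg 0.12
```

```bash
python3 -m creep '[[[0,1.9,-2.8,0,0],[0,1.9,-2.8,0,0],[0,1.9,-2.8,0,0],[0,1.9,-2.8,0,0],[0,0,0,0,0],[0,0,0,0,0],[0,0,0,0,0]]]';python3 -c "
from h import *
need(pushp(.02),3.4166)"
```

```text
clock: 33.97
ee_pos: [0.5986, 0.0968, 0.284]
eef_rot: [-0.428, 3.112, 0.0]
contact_force: [-0.6, 0.6, 0.7]
gripper_width: 0.0005
[-0.04, 0.05, 9.32] yaw -2.8683 turn deg -0.1
```

```bash
python3 -m creep '[[[0,0,0.05,3,0],[0,0,0,3,0],[0,0,0,2,0],[0,0,0,1.3,0],[0,0,0,0,0],[0,0,0,0,0],[0,0,0,0,0]]]';python3 -c "
from h import *
need(pushp(.02),3.4166)"
```

```text
clock: 34.55
ee_pos: [0.5995, 0.0987, 0.1916]
eef_rot: [-0.432, 3.11, 0.0]
contact_force: [0.2, -1.1, 0.0]
gripper_width: 0.0007
[0.08, -0.1, 0.08] yaw -2.8659 turn deg 0.04
```

```bash
cat > ps.py <<'E'
from h import *
s,T,y=st(); print('d(mm)',(Renc(YAW).T@(s['ee_pos']-pushp(0))*1000).round(1),'F slope',(Renc(YAW).T@s['contact_force']).round(1),s['clock'])
E
python3 -m creep '[[[0,0.35,0,0.2,0],[0,0.35,0,0.2,0],[0,0,0,0,0],[0,0,0,0,0]]]'>/dev/null; python3 ps.py;for i in 1 2 3; do python3 -m creep '[[[0,0.26,0,0.15,0],[0,0,0,0,0],[0,0,0,0,0]]]'>/dev/null; python3 ps.py; done
```

```text
d(mm) [11.8  0.5  0.4] F slope [-0.3  0.2 -0.3] 34.8833
d(mm) [8.6 0.5 0. ] F slope [-0.2  0.1  0.6] 35.1333
d(mm) [ 5.5  0.6 -0.1] F slope [-0.6 -0.7 -0.5] 35.3833
d(mm) [ 2.5  0.6 -0.1] F slope [-0.1  0.6 -0.4] 35.6333
```

```bash
for i in 1 2 3 ; do python3 -m creep '[[[0,0.17,0,0.1,0],[0,0,0,0,0],[0,0,0,0,0]]]'>/dev/null; python3 ps.py; done
```

```text
d(mm) [ 0.7  0.6 -0.1] F slope [-0.2 -0.7 -0.1] 35.8833
d(mm) [-1.3  0.6 -0.1] F slope [-0.6 -0.7 -0.7] 36.1333
d(mm) [-3.2  0.6 -0.1] F slope [0.4 0.4 1.3] 36.3833
```

```bash
for i in 1 2 3 4; do python3 -m creep '[[[0,0.09,0,0.05,0],[0,0,0,0,0],[0,0,0,0,0]]]'>/dev/null; python3 ps.py; done; python3 look2.py q 25
```

```text
d(mm) [-4.1  0.6 -0.1] F slope [ 1.1 -0.5  0.7] 36.6333
d(mm) [-4.5  0.5 -0. ] F slope [ 3.5 -0.7  1.5] 36.8833
d(mm) [-5.1  0.5  0. ] F slope [5.5 0.7 2.7] 37.1333
d(mm) [-5.4  0.4  0.1] F slope [ 6.7 -0.2  4.1] 37.3833
top [196, 174, 246, 224]
scene [267, 167, 317, 217]
37.3833 [0.57763774 0.09188591 0.17816915] -2.8667268790540006
```

View pics/look_q.png

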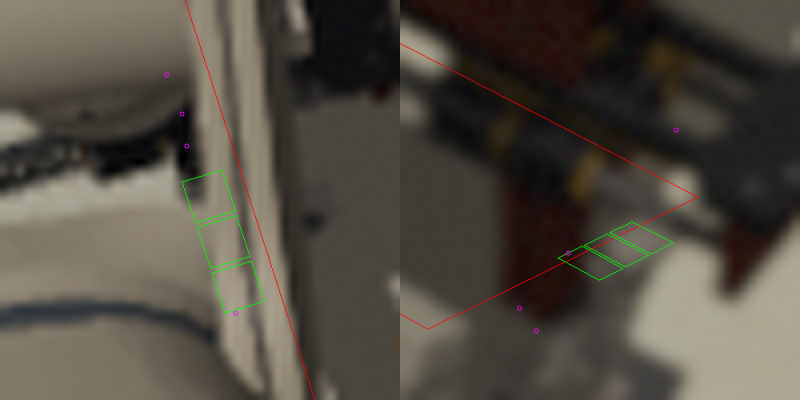

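```bash
for i in 1 2 3; do python3 -m creep '[[[0,0.17,0,0.1,0],[0,0,0,0,0],[0,0,0,0,0]]]'>/dev/null; python3 ps.py; done
```

```text
d(mm) [-6.   0.3  0.2] F slope [ 9.2 -0.3  6.2] 37.7333
d(mm) [-6.4  0.3  0.3] F slope [12.5  0.1  5.8] 37.9833
d(mm) [-6.9  0.2  0.4] F slope [15.3 -0.1  8.7] 38.2333
```

Stiff stop. Back off along +u, lift away to the far left and look.

```bash
python3 -m creep '[[[0,-1.3,0,-0.75,0],[0,-1.3,0,-0.75,0],[0,0,0,-3,0],[0,0,0,-4,0],[0,-3,2,-1,0],[0,-3,3,0,0],[0,-3,3,0,0],[0,-3,3,0,0]]]'|egrep "clock|ee"; python3 -m creep '[[[0,-3,3,0,0],[0,-3,3,0,0],[0,0,0,0,0],[0,0,0,0,0]]]'|egrep "clock|ee"; cat >v.py <<'E'
import sys
from h import *
t=sys.argv[1]
for n in("top","scene"):
    im,d=vision.get_image(n); cv2.imwrite(f"pics/{n}_{t}.png",im[:,:,::-1])
a=cv2.imread(f"pics/top_{t}.png");b=cv2.imread(f"pics/scene_{t}.png")
c1=cv2.resize(a[170:220,200:250],(400,400),interpolation=cv2.INTER_CUBIC);c2=cv2.resize(b[175:225,260:310],(400,400),interpolation=cv2.INTER_CUBIC)
cv2.imwrite(f"pics/v_{t}.png",cv2.convertScaleAbs(np.hstack([c1,c2]),alpha=1.4,beta=-20))
E
python3 v.py n
```

```text
clock: 38.9
ee_pos: [0.6804, 0.2345, 0.2687]
eef_rot: [0.429, -3.11, 0.001]
clock: 39.23
ee_pos: [0.7204, 0.308, 0.2661]
eef_rot: [0.434, -3.107, 0.002]
```

View pics/v_n.png

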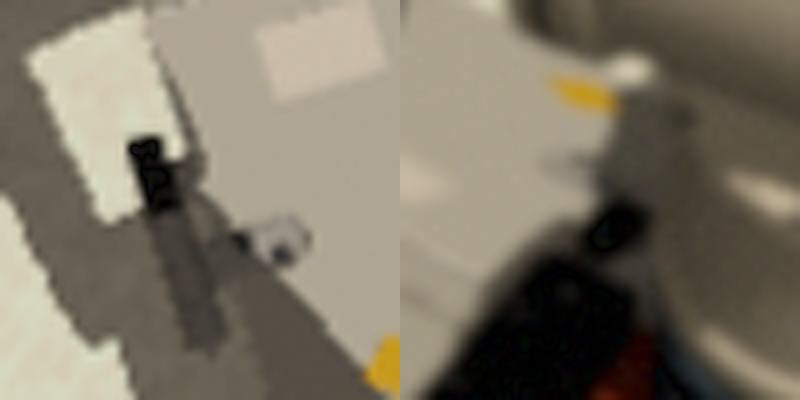

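```bash
python3 - <<'E'
from h import *
a=cv2.imread("pics/top_n.png"); 
c=cv2.resize(a[184:216,212:232],None,fx=18,fy=18,interpolation=cv2.INTER_CUBIC)
cv2.imwrite("pics/z.png",cv2.convertScaleAbs(c,alpha=1.8,beta=-20))
for q in(.028,0,-.018,-.02,-.038,-.04,-.058): print(q,((proj("top",M0+uu*q)[0]-[212,184]+.5)*18).round())
E
```

```text
0.028 [114.  68.]
0 [162. 215.]
-0.018 [193. 308.]
-0.02 [196. 319.]
-0.038 [226. 410.]
-0.04 [230. 421.]
-0.058 [260. 511.]
```

View pics/z.png

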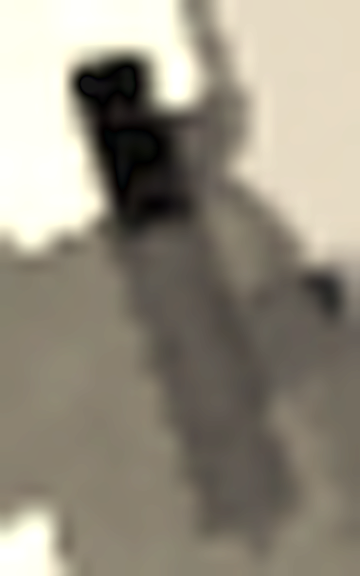

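```bash
python3 - <<'E'
from h import *
p=np.array([.557,-.011,.158]);Rm=Renc(YAW)
a=cv2.imread("pics/top0.png"); f=20; c=cv2.resize(a[178:208,250:280],None,fx=f,fy=f,interpolation=cv2.INTER_CUBIC)
for x in np.arange(-.04,.06,.02):
    for z,col in((0,(0,0,255)),(.0315,(0,255,0))):
        q=((proj("top",p+Rm@[x,-.0425,z])[0]-[250,178]+.5)*f).astype(int); cv2.circle(c,tuple(q),4,col,1); cv2.putText(c,f"{x*1000:.0f}",tuple(q+4),0,.4,col)
cv2.imwrite("pics/k.png",cv2.convertScaleAbs(c,alpha=1.6,beta=0))
E
```

```text
(no output)
```

View pics/k.png

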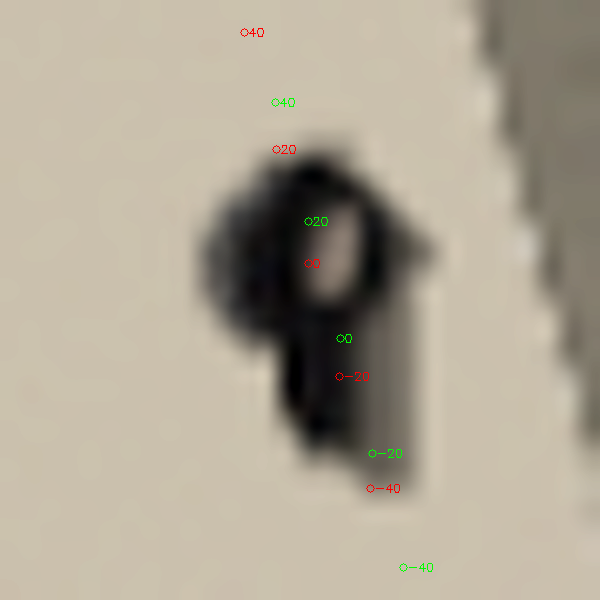

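```bash
cat >>h.py <<'E'
PD=np.array([.557,-.011,.158])
def knob(th,extra=0.0,a=7.5,b=7.0,A=(.005,-.041),hgt=.016):
    d=np.array([np.cos(th),-np.sin(th)]);m=np.array([np.sin(th),np.cos(th)])
    t=14+a*np.cos(th)-3*np.sin(th); k=5+a*np.sin(th)+b*np.cos(th)+extra
    c=(t*d+k*m)/1000
    return PD+Renc(YAW)@[A[0]+c[0],A[1]+c[1],hgt]-[0,0,.0195]
E
python3 - <<'E'
from h import *
s,T,y=st(); prev=s['ee_pos']; k0=knob(.1,6)
print("tcp start",k0,s['ee_pos'],y); need([k0[0],k0[1],.255],3.4166); need(k0)
prev=k0
for th in(.3,.5,.7,.9,1.1,1.3,1.45,1.571,1.7):
    k=knob(th); print(th,(T.T@(k-prev)*100).round(2)); prev=k
E
```

```text
tcp start [ 0.57922699 -0.03017741  0.16631919] [0.7202973  0.30556222 0.2676875 ] -2.8665917887132943
[22.69, -28.48, 1.37] yaw -2.8666 turn deg -0.0
[22.66, -28.47, 10.23] yaw -2.8666
0.3 [-0.05 -0.92 -0.03]
0.5 [-0.03 -0.35 -0.02]
0.7 [ 0.04 -0.36  0.02]
0.9 [ 0.12 -0.35  0.07]
1.1 [ 0.19 -0.31  0.11]
1.3 [ 0.24 -0.25  0.14]
1.45 [ 0.21 -0.14  0.12]
1.571 [ 0.18 -0.08  0.11]
1.7 [ 0.2  -0.05  0.12]
```

```bash
python3 -m creep '[[[0,2.27,-2.85,0,0],[0,2.27,-2.85,0,0],[0,2.27,-2.85,0,0],[0,2.27,-2.85,0,0],[0,2.27,-2.85,0,0],[0,2.27,-2.85,0,0],[0,2.27,-2.85,0,0],[0,2.27,-2.85,0,0]]]'|grep ee_pos; python3 -m creep '[[[0,2.27,-2.85,0,0],[0,2.27,-2.85,0,0],[0,0,0,2,0],[0,0,0,2,0],[0,0,0,0,0],[0,0,0,0,0],[0,0,0,0,0]]]'; python3 -c "
from h import *
need(knob(.1,6))"; python3 look2.py r 30
```

```text
ee_pos: [0.6061, 0.0348, 0.2696]
clock: 40.58
ee_pos: [0.5802, -0.0299, 0.2302]
eef_rot: [-0.43, 3.111, -0.0]
contact_force: [0.1, 0.7, 0.8]
gripper_width: 0.0005
[0.11, 0.0, 6.39] yaw -2.8672
top [232, 166, 292, 226]
scene [232, 122, 292, 182]
40.5833 [ 0.58022679 -0.02989407  0.23022867] -2.8671839283001357
```

View pics/look_r.png

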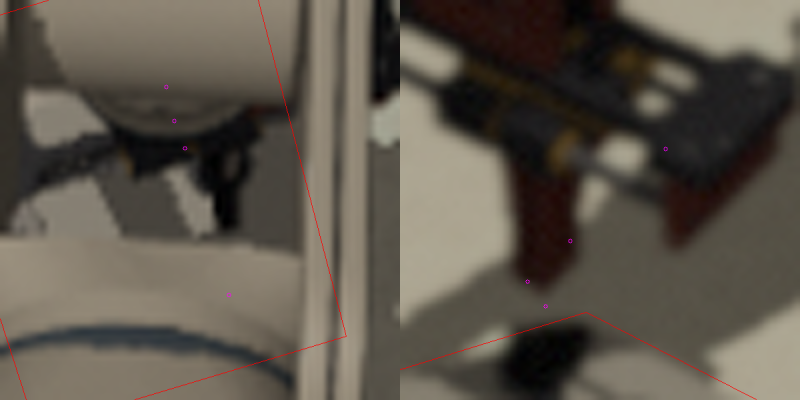

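```bash
python3 -m creep '[[[0,0.1,0,2,0],[0,0,0,2,0],[0,0,0,1,0],[0,0,0,0.7,0],[0,0,0,0.6,0],[0,0,0,0,0],[0,0,0,0,0]]]'; python3 look2.py s 30
```

```text
clock: 41.27
ee_pos: [0.5797, -0.0297, 0.1665]
eef_rot: [-0.431, 3.111, -0.0]
contact_force: [0.2, -0.1, 0.8]
gripper_width: 0.0005
top [231, 168, 291, 228]
scene [232, 139, 292, 199]
41.2667 [ 0.57974085 -0.0297207   0.16652944] -2.8665887952885947
```

View pics/look_s.png

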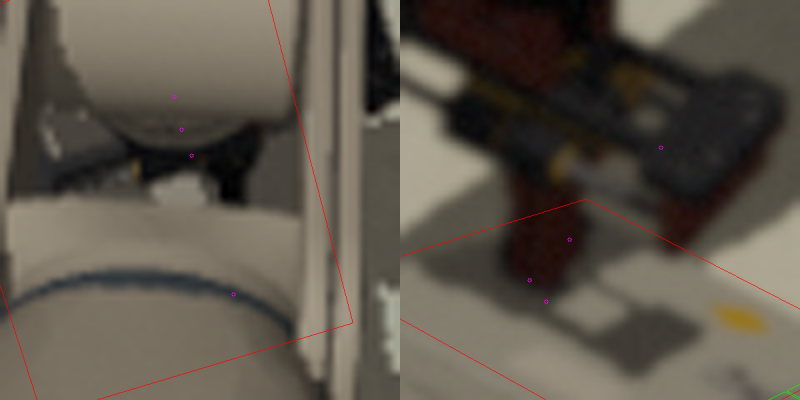

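Finger is down beside the wing (no contact force). Sweep.

```bash
cat > ks.py <<'E'
from h import *
s,T,y=st(); print(s['ee_pos'].round(4),'F slope',(Renc(YAW).T@s['contact_force']).round(1),'tz',s['wrist_torque'].round(2),s['clock'].__round__(2))
E
python3 -m creep '[[[0,0,-0.45,0,0],[0,-0.05,-0.45,-0.03,0],[0,0,0,0,0]]]'>/dev/null; python3 ks.py
python3 -m creep '[[[0,-0.03,-0.35,-0.02,0],[0,0,0,0,0],[0,0,0,0,0]]]'>/dev/null; python3 ks.py
python3 -m creep '[[[0,0.04,-0.36,0.02,0],[0,0,0,0,0],[0,0,0,0,0]]]'>/dev/null; python3 ks.py
```

```text
[ 0.5828 -0.039   0.1669] F slope [ 0.  -0.   0.3] tz [ 0.1  -0.12  0.  ] 41.62
[ 0.5835 -0.0417  0.1666] F slope [0.8 1.5 0.9] tz [ 0.36  0.04 -0.03] 41.87
[ 0.584  -0.0452  0.1663] F slope [-0.3  1.6  0.5] tz [0.44 0.11 0.  ] 42.12
```

```bash

python3 -m creep '[[[0,0.12,-0.35,0.07,0],[0,0,0,0,0],[0,0,0,0,0]]]'>/dev/null; python3 ks.py
python3 -m creep '[[[0,0.19,-0.31,0.11,0],[0,0,0,0,0],[0,0,0,0,0]]]'>/dev/null; python3 ks.py
python3 -m creep '[[[0,0.24,-0.25,0.14,0],[0,0,0,0,0],[0,0,0,0,0]]]'>/dev/null; python3 ks.py
python3 -m creep '[[[0,0.21,-0.14,0.12,0],[0,0,0,0,0],[0,0,0,0,0]]]'>/dev/null; python3 ks.py
python3 -m creep '[[[0,0.18,-0.08,0.11,0],[0,0,0,0,0],[0,0,0,0,0]]]'>/dev/null; python3 ks.py
```

```text
[ 0.584  -0.0491  0.1657] F slope [ 0.7  1.7 -0.5] tz [ 0.46 -0.09 -0.03] 42.37
[ 0.5831 -0.0526  0.1646] F slope [ 1.9  1.6 -0.9] tz [ 0.47 -0.12 -0.02] 42.62
[ 0.5815 -0.0557  0.1633] F slope [ 1.2  1.1 -0.9] tz [ 0.4  -0.32 -0.  ] 42.87
[ 0.5799 -0.0577  0.1622] F slope [ 2.2  1.  -0. ] tz [ 0.27 -0.49 -0.02] 43.12
[ 0.5785 -0.0589  0.1611] F slope [3.4 0.2 0.7] tz [ 0.08 -0.62  0.02] 43.37
```

Tracking well; push on down-slope until the stop is felt.

```bash
for i in 1 2 3 4; do python3 -m creep '[[[0,0.13,-0.03,0.075,0],[0,0,0,0,0],[0,0,0,0,0]]]'>/dev/null; python3 ks.py; done
```

```text
[ 0.5774 -0.0596  0.1604] F slope [ 4.1 -2.8  0.8] tz [-0.13 -0.84  0.05] 43.62
[ 0.5766 -0.0601  0.1598] F slope [ 5.2 -2.1  1.5] tz [-0.1  -0.92  0.06] 43.87
[ 0.5765 -0.0603  0.1597] F slope [ 8.4 -0.6  2.2] tz [ 0.38 -1.26 -0.07] 44.12
[ 0.5765 -0.0605  0.1597] F slope [12.1  2.4  1.1] tz [ 0.78 -1.64  0.02] 44.37
```

```bash
python3 -m creep '[[[0,-1,0,-0.6,0],[0,-0.5,0,-1,0],[0,0,0,-3,0],[0,0,0,-4,0],[0,-3,2,-2,0],[0,-3,3,0,0],[0,-3,3,0,0],[0,-3,3,0,0]]]'|egrep "clock|ee"; python3 -m creep '[[[0,-3,3,0,0],[0,-3,3,0,0],[0,-3,3,0,0],[0,-2,3,0,0],[0,0,3,0,0],[0,0,3,0,0],[0,0,3,0,0],[0,0,0,0,0]]]'|egrep "clock|ee"
python3 -m creep '[[[0,0,3,0,0],[0,0,3,0,0],[0,0,3,0,0],[0,0,0,0,0],[0,0,0,0,0]]]'|egrep "clock|ee|force"
python3 - <<'E'
from h import *
a,_=vision.get_image("top");b,_=vision.get_image("scene");cv2.imwrite("pics/top_z.png",a[:,:,::-1]);cv2.imwrite("pics/scene_z.png",b[:,:,::-1])
c=cv2.resize(a[150:230,205:285,::-1],(480,480),interpolation=cv2.INTER_CUBIC);d=cv2.resize(b[160:240,200:310,::-1],None,fx=3,fy=6*80/80,interpolation=cv2.INTER_CUBIC)
cv2.imwrite("pics/fin.png",np.hstack([c,cv2.resize(b[155:235,235:315,::-1],(320,480),interpolation=cv2.INTER_CUBIC)]))
E
```

```text
clock: 45.03
ee_pos: [0.6723, 0.0805, 0.2645]
eef_rot: [0.429, -3.111, 0.0]
clock: 45.7
ee_pos: [0.7172, 0.3147, 0.2629]
eef_rot: [0.437, -3.107, -0.001]
clock: 46.12
ee_pos: [0.6945, 0.3967, 0.2632]
eef_rot: [0.434, -3.109, 0.002]
contact_force: [0.6, -0.6, 0.8]
```

View pics/fin.png

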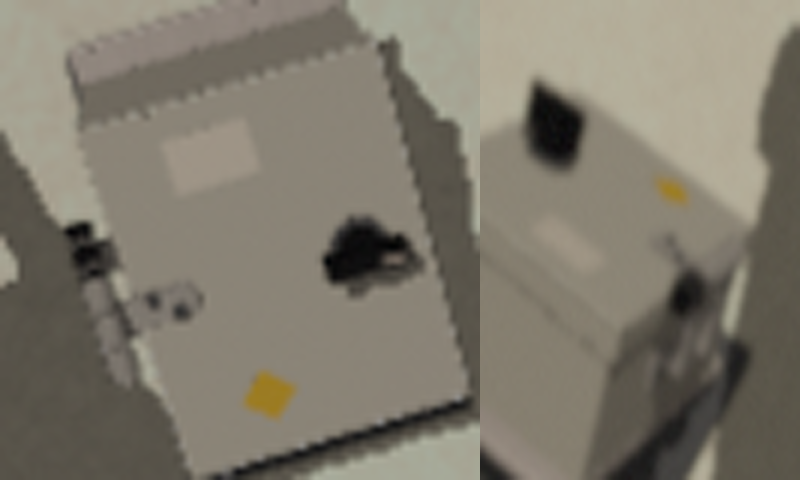

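```bash
python3 - <<'E'
from h import *
a=cv2.imread("pics/top_z.png");b=cv2.imread("pics/scene_z.png")
c=cv2.resize(a[184:216,210:236],(390,480),interpolation=cv2.INTER_CUBIC);d=cv2.resize(b[190:216,280:306],(400,480),interpolation=cv2.INTER_CUBIC)
cv2.imwrite("pics/fz.png",cv2.convertScaleAbs(np.hstack([c,d]),alpha=1.5,beta=-10))
E
```

```text
(no output)
```

View pics/fz.png

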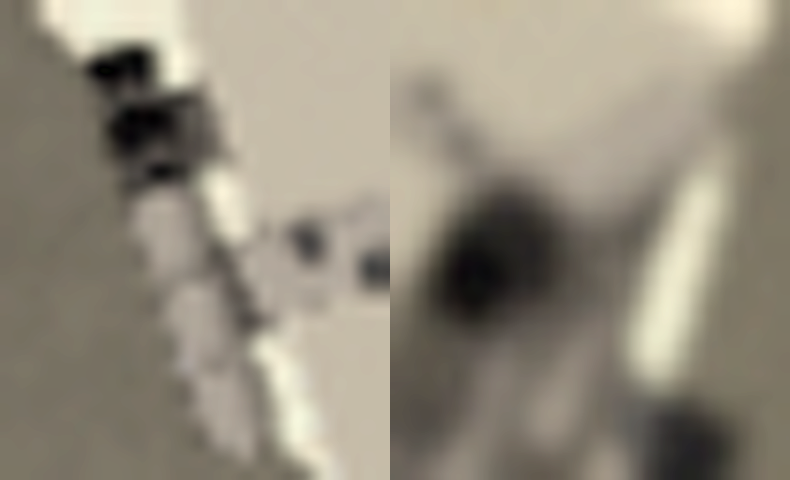

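```bash
python3 -c "
from rig import env
print(env.job_done(), env.observe()['clock'])"
```

```text
the job is handed in; nothing more can be done
the job is handed in; nothing more can be done
```

I pushed the hinge pin home through all three knuckles and let it go, turned the wing knob clockwise to its stop, and handed the job in at about 46 s of the 67 s. No verdict came back.

**How it went:**
- The first grasp closed on nothing. The depth picture showed the fingertips about 20 mm behind the reported TCP. I worked with that offset and gripped the head on the second try.
- The tool cannot tilt, so I pressed the pin's nose against the enclosure's right side wall and raised the gripper. That turned the pin in the jaws to about 29 degrees, with the grip creeping about 11 mm along the head.
- The pin then slid in along the hinge axis with only 1–4 N of side force. I released it about 8 mm short by my estimate and pushed the head with the shut fingers until it stopped hard at about 15 N.
- I turned the knob by sweeping the shut fingers against the wing until it no longer moved at 12 N.

**Last checks:**
- **Pin:** the last top view shows the black head right against the top knuckle with no shank visible. I place it home to about 1–2 mm, judged from pixels only. The fingers met the head about 4 mm further down the slope than I had calculated. I put this down to my guess of the finger width, as the picture shows no gap.
- **Knob:** the wing lies square to the slope in both views.
- **Door:** it looks seated in both views, but I did not measure it.
- **Other objects:** I felt no contact near the contactor, terminal strip, screwdriver or meter, but I did not re-measure their positions.
- **Arm:** it stood clear and touched nothing at hand-in.

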